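# Hook the load cell fixture into the slotted rail and lock it with the cam lever

### The arm

A 6-joint arm with a two-finger parallel gripper is mounted at the origin on the work surface. World frame = base frame: x ahead of the robot, y to its left, z up, the work surface at z = 0. Lengths are in m, angles in rad, forces in N, time in s.
With the tool pointing down it reaches from about 0.375 to 0.975 m from the base axis. Payload 3.8 kg.
Tool frame: the origin (TCP) lies on the mounting face of the last link; the fingertips stand 173 mm ahead of it and the grasp point (between the pads) lies 155 mm ahead of it; z points along the fingers, y is the direction in which the jaws open and shut (so a half turn about z gives the same grasp; the last joint's range is limited). The gripper opens to 85 mm and grips with 20 to 120 N. Pads are 22 mm wide; open, the fingers measure 114 mm over their backs; the gripper's body (76 mm by 85 mm) begins 54 mm behind the grasp point. The pads swing forward as they close: fully open they stand 13 mm farther back than shut.
Start: joints at [1.242, 0.264, 1.604, -0, 1.274, -0.037], TCP at [0.194, 0.646, 0.405] pointing down, gripper open.
Joint ranges: [-2.63, 2.63], [-0.94, 2.18], [0.31, 2.57], [-1.31, 4.45], [0, 2.66], [-2.55, 2.55]. Speed limits (rad/s): [2.57, 2.57, 3.14, 3.14, 3.14, 3.14].

### API

Orientations are given as a rotation vector (axis times angle).
In Python, from workcell import bot, imaging, order gives the robot as it stands. The module is installed in compiled form; this text tells all that it offers.
- The arm moves only by the shell command python3 -m creep 'ROWS' [OPENING] [FORCE]. ROWS is JSON, a list of rows, each an object with "slide": the shift along the tool's x, y, z each as a share of 25 mm, from -1 to 1, a list of three; "angular": the turn, a rotation vector about the tool's x, y, z each as a share of 4 degrees, from -1 to 1, a list of three. A call has 1 to 5 rows; each row shifts and turns the commanded pose from where the row before left it, along the tool's axes as they then stand; what a row does not reach is not made up. A row lasts 1/12 s, in which the tool goes at most 41.7 mm and 7.16 degrees, less where a joint would pass 70% of its speed; a pose out of reach is approached as far as the arm can. A call with a number of a shift or a turn outside -1 to 1 is refused whole. A call with a gripper value outside its range is refused whole. OPENING is the closure, from -1 (fully open) to 1 (shut), set as the call begins (- or left out, the last holds). The fingers move at their own pace and stop on an object; FORCE is the grip in N (left out, the last holds). Time passes only in rows, so rows that do not move let the fingers close. It gives the time, the measured TCP pose, the force and the opening at its end, in the units of the state.
- bot.read_state(): the state, without advancing time (a new reading comes with each control period).
- imaging.read_camera(name): name is "side" or "top" or "wrist"; returns (picture, depth): 420x560x3 uint8, red, green, blue; 420x560 float32, m along the optical axis (not along the pixel's ray), 0 where there is no reading.
- imaging.camera_model(name): a dict with "fovy" (degrees; the focal length in pixels is half the picture's height over the tangent of half this angle, whatever the lens; pixels are square), "cx", "cy" (the principal point, pixels), "k1" (the pictures are not rectified: a ray, as slopes to the right and down, at radius r is drawn at 1 + k1 r^2 times it, then the intrinsics apply), "camera_from_world" (4x4, takes a point from world to camera coordinates); the wrist camera has in their place "tool_from_camera" (4x4, takes a point from camera to tool coordinates, whose origin is the TCP and whose axes are the flange's). Camera axes: x right, y down, z forward; pixel columns grow to the right and rows downward; lengths in m; the calibration is good to about 2 mm. A picture is of the moment at which its call begins: read the wrist's pose just before it. camera_model takes no time and is no camera call.
- order.finish_job(): hands the job in, once; it reports no verdict.
The state is a dict: "time": time; "q": joint angles; "joint_vel": joint speeds; "joint_torque": joint torques, N m; "tool_pos": TCP position; "tcp_rot": TCP orientation; "wrist_force": force on the tool from outside, world axes, zero at the start; "torque": the same for the moment, N m; "width": opening from 0.0 (shut) to 1.0 (fully open).
Only numpy, scipy, OpenCV 4.12 (cv2) and the standard library are available. Lean on these libraries where they do the work, as an engineer would, in place of code of your own. Each camera call takes 0.05 s, during which the arm holds its last target.

### The job

Mount the yellow load cell fixture in the middle slot of the slotted rail: with its toe raised, tip its hook in under the overhanging strip, feeling for how far the strip lets it go, then turn it down until it lies flat on the rail, and swing the cam lever all the way round to lock it. The cell is delicate, so never force or bang it against the rail (keep well under 30 N), and leave the other things on the cart where they are.

Things in the scene. Friction and masses are not known exactly. Their poses are not given: they have to be found in the camera images.
- cell_center (a point): Centre of the S-beam cell of the loose fixture, the part to grip: upright block 50 (x) x 20 (y) x 60 mm (z), its middle 40 mm above the fixture's underside; a load button stands 15 mm above its top, a connector 10 mm out of its +x face. Axes are the fixture's: z up as it stands, -x towards its hook. It starts upright on the cart, hook away from the robot, turned up to 0.6 rad either way; mass 0.45 to 0.7 kg.
- toe (a point): Toe of the fixture: middle of the top edge of its base plate's +x end, at (52, 0, 10) mm from the centre of the underside; axes as the fixture's. The plate is 10 mm thick and reaches from x -30 to x +52 mm and 32 mm to either side.
- hook_nose (a point): Middle of the top of the hook's nose, at (-69, 0, 18) mm from the centre of the fixture's underside; axes as the fixture's. The hook is a tongue 6 mm thick and 50 mm wide, flush with the underside, running from the plate to x -72 mm; its last 6 mm (x -72 to -66) turn up to a nose whose top is 18 mm above the underside.
- rail_seat (a point): On the rail's flat top (the land), 30 mm above the cart, opposite the middle slot: the centre of a seated fixture's underside lies here to within 10 mm along x (by the strip's setting), its axes parallel to these (x from hook strip to cam lock, y along the rail, z up). The land runs from x -18 to +58 mm; on its -x side is a groove with its floor 20 mm lower, overhung by the strip.
- bead (a point): Lower edge of the hook strip's bead, mid-length, as it would be with the strip set fully back: (-66.8, 0, 10) mm in the axes of rail_seat. The bead hangs at the groove's mouth, 11 mm thick (5.5 mm each way in x). The strip is bolted through slotted holes and really stands 0 to 16 mm nearer to the land (in +x) than this; the setting is not measured and stays put.
- slot_wall (a point): Back wall of the groove in the middle slot, again with the strip set fully back: (-81.7, 0, 10) mm in the axes of rail_seat. It is one piece with the bead, so it too really stands 0 to 16 mm nearer to the land; always 20.4 mm from wall to bead front. Groove roof 21 mm, strip top 30 mm above the land. Cheeks bound the slot at y -28.5 and +28.5 mm.
- rail: The slotted rail, fixed, hook strip on the side away from the robot: base plate 208 x 240 x 10 mm, origin on the cart under rail_seat, axes as rail_seat. A level fixture cannot pass the bead: the nose goes under it with the toe raised some 20 to 35 degrees; turned down flat, the nose stands behind the bead with 1.7 mm of play to bead and to back wall. Three slots; the middle one faces the cam lock.
- cam_lock: The cam lock, fixed to the rail: a post 72 mm in +x from the rail's origin, whose axis is the lever's vertical hinge; origin on that axis at the cart top, axes as the rail's. The lever's steel blade reaches 36 mm from the axis, its underside 8.5 mm above the land; it is sprung and a ramp on its leading edge rides up onto the toe (not if the toe stands over 2.5 mm high), then bears on it with about 7 N.
- cam_lever (a joint): Angle of the cam lever, rad: 0 open (starts 0 to 0.25), 2.0 closed at its stop; growing is counter-clockwise from above. At 0 the handle points 25 degrees to the -y side of the rail's +x, at the stop along +y. Open, the blade is clear of the toe; over the last 0.9 rad it rides over the toe and presses it down: about 3 N at the knob when free, up to 15 N under load. It stays where left.
- cam_knob (a point): Middle of the upright round black knob at the end of the cam lever's handle, 65 mm from the hinge axis, 78 mm above the cart; 20 mm in diameter, from 50 to 100 mm above the cart, turns with the lever. The handle bar is 11 mm thick, centred 54 mm above the cart.
- test_weight: bystander: green cast-iron grip-handle test weight, 78 x 62 mm, 97 mm high, origin under its centre
- bubble_level: bystander: round brass bubble level, 62 mm across, 16 mm high, origin under its centre
- torque_wrench: bystander: blued steel torque wrench, about 420 mm long, up to 46 mm high, lying along its own x axis, origin under the middle of its length
- mallet: bystander: red nylon mallet with wooden handle, 290 mm long, 42 mm high, lying along its own x axis with the head at +x, origin underneath near mid-length
- brass_weight0: bystander: brass knob weight, 42 mm across, 48 mm high, origin under its centre
- brass_weight1: bystander: brass knob weight, 32 mm across, 36 mm high, origin under its centre
Not all that is in view belongs to the job. Of the things that look like the part that bears cell_center, the largest one is meant.

How it is judged:
By the outcome, as a careful person would: the job done as asked, in the order asked, and still so for the second after the job is handed in, with the robot touching nothing.
It also fails if it takes over 72 s, if anything falls off the work surface, if the arm or the gripper's body presses on something with over 40 N, if the wrist force passes 120 N, or if a joint passes its speed limit or range.

## Working session

There is one attempt and no reset: what is moved stays moved. The work goes in short steps, Python scripts to look and compute and a shell command to move; the robot and the scene stay as the last step left them, time stands still between calls to the robot, and variables do not carry over. Pictures are saved under pics/ and viewed, and the job is handed in when it is done.

```bash
mkdir -p pics; ls; python3 - <<'E'
from workcell import bot, imaging
import cv2
s=bot.read_state(); print(s)
for n in ['side','top','wrist']:
    m=imaging.camera_model(n); print(n,m)
    p,d=imaging.read_camera(n)
    cv2.imwrite(f'pics/{n}0.png',p[:,:,::-1])
    import numpy as np; np.save(f'pics/{n}0_d.npy',d); np.save(f'pics/{n}0_p.npy',p)
E
```

```text
pics
{'time': 0.0, 'q': array([ 1.24206588e+00,  2.64765050e-01,  1.60542924e+00, -7.19451737e-06,
        1.27372212e+00, -3.69164020e-02]), 'joint_vel': array([ 0.00128327, -0.00010125, -0.00121425,  0.00142839, -0.00057139,
        0.0013414 ]), 'joint_torque': array([-5.69441290e-04, -5.15115094e+01, -3.67311251e+01,  2.23704797e-04,
        1.32822039e-02,  4.81743541e-05]), 'tool_pos': array([0.19408648, 0.64611392, 0.40332374]), 'tcp_rot': array([-0.45669173, -3.10779863,  0.00359081]), 'wrist_force': array([-0.60647898,  0.12612776,  0.19042063]), 'torque': array([-0.01147265,  0.02289254,  0.04711268]), 'width': 1.0023470255930065}
side {'fovy': 55.310643804468725, 'cx': 283.1519738044972, 'cy': 211.4427767092104, 'k1': 0.02156939462842782, 'camera_from_world': array([[ 0.99870194, -0.05060612,  0.00578393, -0.56295304],
       [-0.0224743 , -0.53970942, -0.84155134,  0.05732909],
       [ 0.04570929,  0.84032896, -0.54014618,  1.28867684],
       [ 0.        ,  0.        ,  0.        ,  1.        ]])}
top {'fovy': 47.263436880867204, 'cx': 286.455013670708, 'cy': 214.895926
[... 175 characters left out ...]
8319e-02, -1.76567328e-01,
         5.75723030e-01],
       [ 1.76532010e-01,  3.54322450e-03, -9.84288522e-01,
         1.08251397e+00],
       [ 0.00000000e+00,  0.00000000e+00,  0.00000000e+00,
         1.00000000e+00]])}
wrist {'fovy': 62.13960873355091, 'cx': 280.66434190110544, 'cy': 210.10506406425438, 'k1': -0.01576914567607577, 'tool_from_camera': array([[ 9.85615162e-05, -9.57949921e-01, -2.86935427e-01,
         7.25442597e-02],
       [ 9.99999358e-01, -2.29398277e-04,  1.10935592e-03,
         4.26724469e-04],
       [-1.12852991e-03, -2.86935352e-01,  9.57949284e-01,
         2.97173805e-02],
       [ 0.00000000e+00,  0.00000000e+00,  0.00000000e+00,
         1.00000000e+00]])}
```

View pics/top0.png

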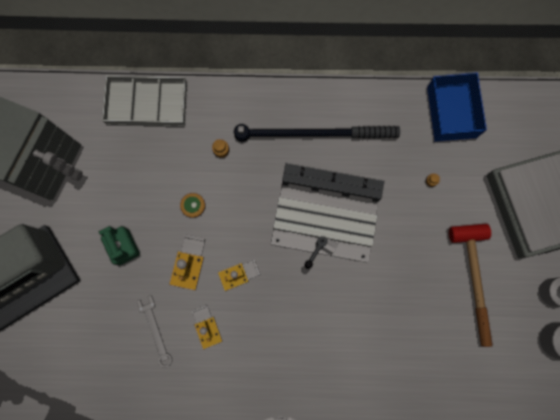

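View pics/side0.png

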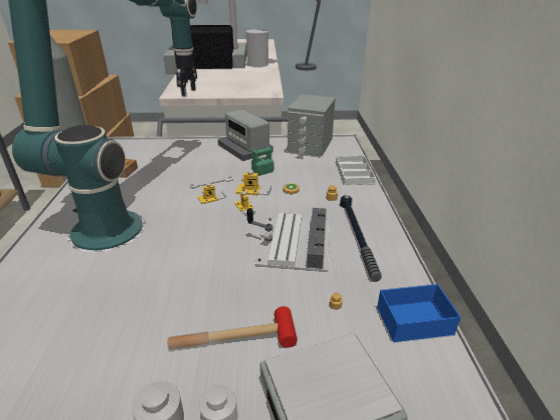

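View pics/wrist0.png

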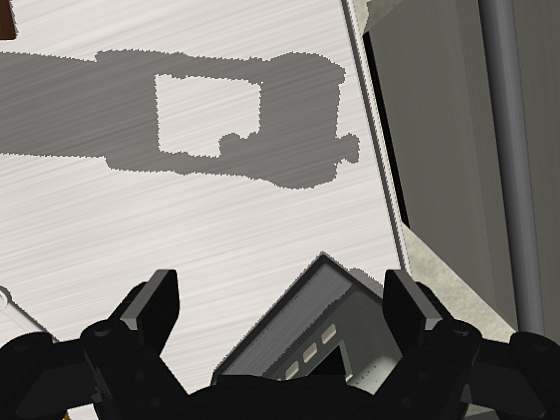

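The picture has three yellow candidates: (186,268), (236,275) and (207,330) in the top view. The one at (186,268) looks largest. I'll confirm that in an enlarged crop and with metric measurements.

```bash
cat > h.py <<'E'
import numpy as np, cv2
from scipy.spatial.transform import Rotation as R
from workcell import bot, imaging
H,W=420,560
def K(m):
    f=H/2/np.tan(np.radians(m['fovy'])/2); return np.array([[f,0,m['cx']],[0,f,m['cy']],[0,0,1]])
def T_wc(name,m,s=None):
    if 'camera_from_world' in m: return np.linalg.inv(m['camera_from_world'])
    T=np.eye(4);T[:3,:3]=R.from_rotvec(s['tcp_rot']).as_matrix();T[:3,3]=s['tool_pos'];return T@m['tool_from_camera']
def rays(m,px):
    px=np.asarray(px,float).reshape(-1,1,2)
    n=cv2.undistortPoints(px,K(m),np.array([m['k1'],0,0,0.]))[:,0]
    return np.c_[n,np.ones(len(n))]
def onplane(m,T,px,z):
    d=rays(m,px)@T[:3,:3].T; o=T[:3,3]; t=(z-o[2])/d[:,2]; return o+d*t[:,None]
def proj(m,T,P):
    P=np.atleast_2d(P); C=np.linalg.inv(T); rv=cv2.Rodrigues(C[:3,:3])[0]
    return cv2.projectPoints(P.astype(float),rv,C[:3,3],K(m),np.array([m['k1'],0,0,0.]))[0][:,0]
def cloud(m,T,d):
    v,u=np.mgrid[0:H,0:W]; r=rays(m,np.c_[u.ravel(),v.ravel()])
    P=r*d.ravel()[:,None]; P=P@T[:3,:3].T+T[:3,3]; P[d.ravel()==0]=np.nan
    return P.reshape(H,W,3)
def grab(name,save=None):
    s=bot.read_state(); m=imaging.camera_model(name); T=T_wc(name,m,s)
    p,d=imaging.read_camera(name)
    if save: cv2.imwrite(f'pics/{save}.png',p[:,:,::-1]); np.save(f'pics/{save}_p.npy',p); np.save(f'pics/{save}_d.npy',d); np.save(f'pics/{save}_T.npy',T)
    return m,T,p,d
E
python3 - <<'E'
from h import *
p=np.load('pics/top0_p.npy');d=np.load('pics/top0_d.npy');m=imaging.camera_model('top');T=T_wc('top',m)
c=cv2.resize(p[140:360,90:390],None,fx=2.6,fy=2.6,interpolation=cv2.INTER_CUBIC)
c=np.clip(c.astype(float)*1.6,0,255).astype(np.uint8)
cv2.imwrite('pics/crop0.png',c[:,:,::-1])
C=cloud(m,T,d)
hsv=cv2.cvtColor(p,cv2.COLOR_RGB2HSV)
mk=((hsv[...,0]>18)&(hsv[...,0]<32)&(hsv[...,1]>150)&(hsv[...,2]>60)).astype(np.uint8)
n,l,st,ce=cv2.connectedComponentsWithStats(mk)
for i in range(1,n):
    if st[i,4]>20:
        q=C[l==i]; print(ce[i],st[i],np.nanmedian(q,0),np.nanpercentile(q[:,2],[5,50,98]))
for (u,v) in [(100,400),(250,230),(325,225),(330,180),(290,330)]: print(u,v,C[v,u])
E
```

```text
[186.73490427 271.79528719] [170 252  33  37 679] [0.43648345 0.22442944 0.01130276] [0.00660911 0.01130276 0.07278348]
[232.59898477 277.14720812] [219 265  29  25 394] [0.42798621 0.12156624 0.00904095] [0.00480302 0.00904095 0.05462636]
[208.7952381 332.9952381] [196 318  25  30 420] [0.2975738  0.16866938 0.00895424] [0.00449222 0.00895424 0.05483399]
100 400 [1.46077274e-01 4.14590117e-01 3.02747713e-04]
250 230 [0.54550719 0.08381473 0.00178182]
325 225 [ 0.55688463 -0.0978762   0.0295555 ]
330 180 [ 0.66014771 -0.10680614  0.06090871]
290 330 [ 0.30877359 -0.01835972  0.00087642]
```

View pics/crop0.png

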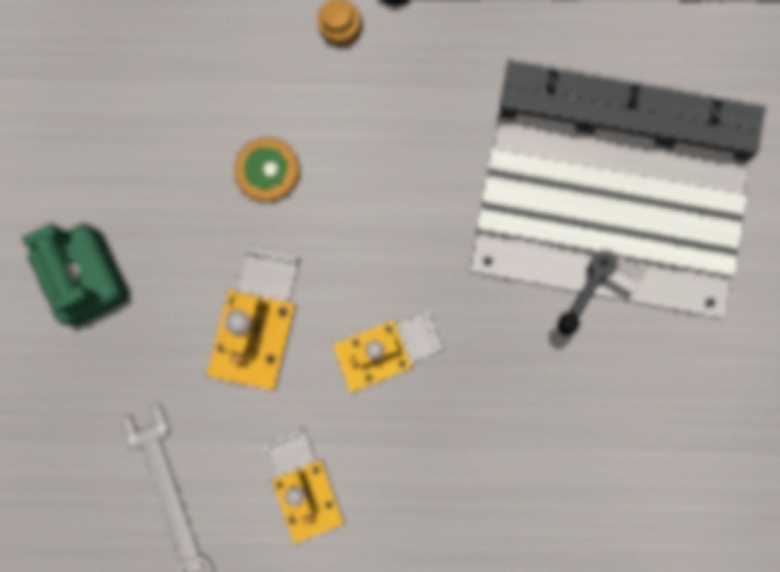

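The crop confirms it: the fixture at top-view (186,270) is clearly the largest of the three. Its button stands about 73+ mm up, against 55 mm on the others, and its hook points away from the robot. Next I'll move the wrist camera over it.

```bash
python3 -m creep '[{"slide":[-0.4,-0.4,0],"angular":[0,0,0]},{"slide":[-0.9,-0.96,0],"angular":[0,0,0]},{"slide":[-0.9,-0.96,0],"angular":[0,0,0]},{"slide":[-0.9,-0.96,0],"angular":[0,0,0]},{"slide":[-0.9,-0.96,0],"angular":[0,0,0]}]' -1
```

```text
time: 0.57
tool_pos: [0.2599, 0.5141, 0.4042]
tcp_rot: [0.456, 3.108, -0.002]
wrist_force: [1.4, -0.8, 0.2]
width: 1.002
```

```bash
python3 -m creep '[{"slide":[-0.9,-0.96,0],"angular":[0,0,0]},{"slide":[-0.9,-0.96,0],"angular":[0,0,0]},{"slide":[-0.9,-0.96,0],"angular":[0,0,0]},{"slide":[-0.9,-0.96,0],"angular":[0,0,0]},{"slide":[-0.9,-0.96,0],"angular":[0,0,0]}]'
```

```text
time: 0.98
tool_pos: [0.3329, 0.3665, 0.4045]
tcp_rot: [0.457, 3.108, -0.001]
wrist_force: [0.6, 0.9, -0.4]
width: 0.995
```

```bash
python3 -m creep '[{"slide":[-0.9,-0.96,0],"angular":[0,0,0]},{"slide":[-0.9,-0.96,0],"angular":[0,0,0]},{"slide":[-0.9,-0.96,0],"angular":[0,0,0]},{"slide":[-0.5,-0.5,0],"angular":[0,0,0]},{"slide":[0,0,0],"angular":[0,0,0]}]'; python3 - <<'E'
from h import *
s=bot.read_state(); print(s['q'],s['tool_pos'],s['tcp_rot'],s['wrist_force'],s['time'])
m,T,p,d=grab('wrist','w1')
E
```

```text
time: 1.4
tool_pos: [0.3858, 0.2616, 0.4045]
tcp_rot: [0.463, 3.106, -0.002]
wrist_force: [1.3, 0.7, -0.0]
width: 0.998
[ 5.43013133e-01 -1.39731641e-01  2.03157073e+00 -1.84878538e-03
  1.25006218e+00 -7.31435049e-01] [0.38580271 0.26157092 0.40451362] [ 4.62765213e-01  3.10643121e+00 -2.43167686e-03] [ 1.30677525  0.74595723 -0.01730836] 1.4
```

View pics/w1.png

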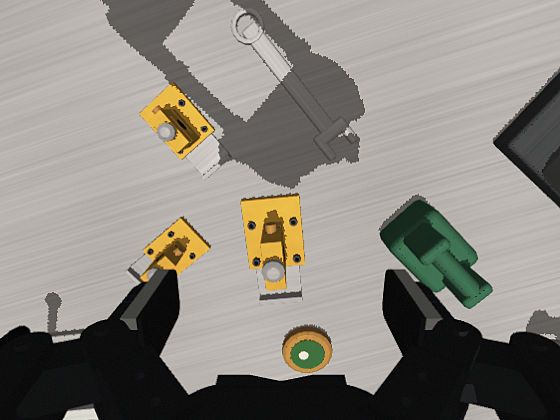

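The largest fixture is at (272,245), with its plate corners near (241,199), (299,194), (305,262) and (248,268), and its hook nose near (280,297). I'll fit the pose from the plate points at z≈10 mm.

```bash
cat > fit.py <<'E'
from h import *
def yellow(p):
    hsv=cv2.cvtColor(p,cv2.COLOR_RGB2HSV)
    return ((hsv[...,0]>17)&(hsv[...,0]<32)&(hsv[...,1]>140)&(hsv[...,2]>70)).astype(np.uint8)
E
python3 - <<'E'
from fit import *
p=np.load('pics/w1_p.npy');d=np.load('pics/w1_d.npy');T=np.load('pics/w1_T.npy');m=imaging.camera_model('wrist')
C=cloud(m,T,d); mk=yellow(p)
n,l,st,ce=cv2.connectedComponentsWithStats(mk)
i=l[205,255] ; print(i,st[i],ce[i])
print('table',np.nanmedian(C[280:320,200:240,2]))
q=C[l==i]; print(np.nanpercentile(q[:,2],[2,20,50,80,98]))
pl=q[(q[:,2]>0.004)&(q[:,2]<0.017)]
r=cv2.minAreaRect((pl[:,:2]*1000).astype(np.float32)); print(r); print(cv2.boxPoints(r))
# contour based with plane z=.010
cn=max(cv2.findContours((l==i).astype(np.uint8),cv2.RETR_EXTERNAL,cv2.CHAIN_APPROX_NONE)[0],key=cv2.contourArea)[:,0]
P=onplane(m,T,cn,0.010)[:,:2]*1000
r=cv2.minAreaRect(P.astype(np.float32)); print(r); B=cv2.boxPoints(r);print(B)
# cell top / button
hi=C.reshape(-1,3); 
box=C[180:310,230:320].reshape(-1,3); 
for lo,h in [(0.060,0.075),(0.078,0.09),(0.013,0.02)]:
    b=box[(box[:,2]>lo)&(box[:,2]<h)]; print(lo,len(b),np.median(b,0) if len(b) else None, cv2.minAreaRect((b[:,:2]*1000).astype(np.float32)) if len(b)>5 else None)
E
```

```text
2 [ 241  194   64   77 3498] [273.2275586  229.28673528]
table 0.0010964704940648606
[0.00808063 0.0107389  0.01152219 0.0146061  0.07189063]
((444.4454345703125, 235.42567443847656), (63.682220458984375, 81.29473114013672), 78.95086669921875)
[[398.44916 211.9649 ]
 [478.23694 196.3847 ]
 [490.4417  258.88644]
 [410.65393 274.46664]]
((446.5417175292969, 235.06390380859375), (63.76008605957031, 89.02385711669922), 78.74542999267578)
[[396.6638  212.48425]
 [483.97568 195.10959]
 [496.41965 257.64355]
 [409.10776 275.01822]]
0.06 692 [0.44328427 0.23494838 0.07116853] ((455.67108154296875, 232.92564392089844), (20.18153953552246, 50.90781784057617), 78.77128601074219)
0.078 418 [0.45326839 0.23378194 0.08457521] ((455.3517150878906, 232.79226684570312), (20.914194107055664, 21.101749420166016), 37.62038803100586)
0.013 535 [0.48345595 0.22400541 0.01674469] ((466.11468505859375, 230.18434143066406), (60.973731994628906, 123.28870391845703), 76.78260803222656)
```

The cell top measures 20.2×50.9 mm at z≈71 mm, centred at (0.4556,0.2330), with the toe direction at 168.9°. The button and the plate agree with this. Before grasping I'll look at the rail, while the view is unobstructed.

```bash
python3 -m creep '[{"slide":[-0.4,-0.5,0],"angular":[0,0,0]},{"slide":[-0.8,-0.95,0.1],"angular":[0,0,-0.7]},{"slide":[-0.8,-0.95,0.2],"angular":[0,0,-0.8]},{"slide":[-0.8,-0.95,0.2],"angular":[0,0,0]},{"slide":[-0.8,-0.95,0.2],"angular":[0,0,0]}]' -1 && python3 -m creep '[{"slide":[-0.8,-0.95,0.2],"angular":[0,0,0]},{"slide":[-0.8,-0.95,0.2],"angular":[0,0,0]},{"slide":[-0.8,-0.95,0.2],"angular":[0,0,0]},{"slide":[-0.8,-0.95,0.2],"angular":[0,0,0]},{"slide":[-0.8,-0.95,0.2],"angular":[0,0,0]}]' && python3 -m creep '[{"slide":[-0.8,-0.95,0.2],"angular":[0,0,0]},{"slide":[-0.8,-0.95,0.2],"angular":[0,0,0]},{"slide":[-0.4,-0.5,0.1],"angular":[0,0,0]},{"slide":[0,0,0],"angular":[0,0,0]},{"slide":[0,0,0],"angular":[0,0,0]}]'; python3 - <<'E'
from h import *
s=bot.read_state(); print(s['q'],s['tool_pos'],s['tcp_rot'],s['wrist_force'],s['time'])
m,T,p,d=grab('wrist','w2')
E
```

```text
time: 1.87
tool_pos: [0.4473, 0.1392, 0.387]
tcp_rot: [0.291, 3.128, 0.001]
wrist_force: [0.5, 0.4, -0.8]
width: 1.0
time: 2.28
tool_pos: [0.524, 0.0039, 0.3618]
tcp_rot: [-0.292, -3.128, -0.001]
wrist_force: [-0.2, 0.6, -0.3]
width: 0.999
time: 2.7
tool_pos: [0.5615, -0.0636, 0.3492]
tcp_rot: [-0.295, -3.126, -0.001]
wrist_force: [0.1, -0.1, 0.2]
width: 1.002
[-1.57082078e-01  9.97512236e-02  1.90196862e+00  9.05246661e-04
  1.14151055e+00 -1.54019034e+00] [ 0.56152284 -0.06358224  0.34917567] [-2.94828855e-01 -3.12613783e+00 -1.45171017e-03] [ 0.09284833 -0.06199538  0.21411693] 2.7
```

View pics/w2.png

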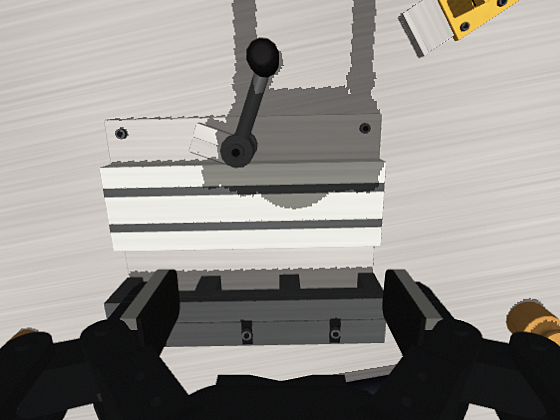

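The picture shows the rail, with the lever knob at (263,57), its post at (236,150), the strip at rows 275–345, and dark divider marks at (209,283), (289,283) and (368,283). I'll enlarge it and use the point cloud.

```bash
python3 - <<'E'
from h import *
p=np.load('pics/w2_p.npy');d=np.load('pics/w2_d.npy');T=np.load('pics/w2_T.npy');m=imaging.camera_model('wrist')
C=cloud(m,T,d)
c=cv2.resize(p[230:360,140:400],None,fx=3,fy=3,interpolation=cv2.INTER_CUBIC)
c=np.clip(c.astype(float)*2.2,0,255).astype(np.uint8); cv2.imwrite('pics/crop2.png',c[:,:,::-1])
np.set_printoptions(precision=4,suppress=True)
for v in range(120,352,6): print(v,[tuple(np.round(C[v,u]*1000,1)) for u in (209,230,250)])
E
```

```text
120 [(np.float64(489.9), np.float64(-111.9), np.float64(9.4)), (np.float64(493.3), np.float64(-94.0), np.float64(10.3)), (np.float64(495.5), np.float64(-72.6), np.float64(60.8))]
126 [(np.float64(494.3), np.float64(-106.5), np.float64(41.7)), (np.float64(498.2), np.float64(-95.0), np.float64(11.0)), (np.float64(499.7), np.float64(-73.7), np.float64(58.7))]
132 [(np.float64(498.5), np.float64(-106.2), np.float64(48.8)), (np.float64(503.1), np.float64(-96.1), np.float64(11.6)), (np.float64(503.9), np.float64(-74.6), np.float64(57.9))]
138 [(np.float64(502.9), np.float64(-107.4), np.float64(48.2)), (np.float64(505.1), np.float64(-89.4), np.float64(62.2)), (np.float64(510.9), np.float64(-79.6), np.float64(17.4))]
144 [(np.float64(507.5), np.float64(-108.9), np.float64(46.3)), (np.float64(509.4), np.float64(-90.6), np.float64(61.0)), (np.float64(512.1), np.float64(-76.1), np.float64(61.9))]
150 [(np.float64(511.8), np.float64(-109.7), np.float64(47.9)), (np.float64(513.3), np.float64(-90.9), np.float64(65.1)), (np.float64(516.4), np.float64(-77.1), np.float64(61.4))]
156 [(np.float64(516.
[... 5262 characters left out ...]
 np.float64(-144.6), np.float64(61.1)), (np.float64(663.6), np.float64(-126.6), np.float64(61.7)), (np.float64(665.9), np.float64(-109.3), np.float64(63.1))]
336 [(np.float64(667.2), np.float64(-146.4), np.float64(60.2)), (np.float64(669.9), np.float64(-128.1), np.float64(61.2)), (np.float64(669.0), np.float64(-109.6), np.float64(67.0))]
342 [(np.float64(672.8), np.float64(-147.7), np.float64(60.8)), (np.float64(675.6), np.float64(-129.4), np.float64(61.6)), (np.float64(678.8), np.float64(-112.2), np.float64(61.7))]
348 [(np.float64(721.3), np.float64(-171.7), np.float64(2.5)), (np.float64(726.2), np.float64(-149.7), np.float64(1.6)), (np.float64(730.5), np.float64(-128.5), np.float64(1.2))]
```

View pics/crop2.png

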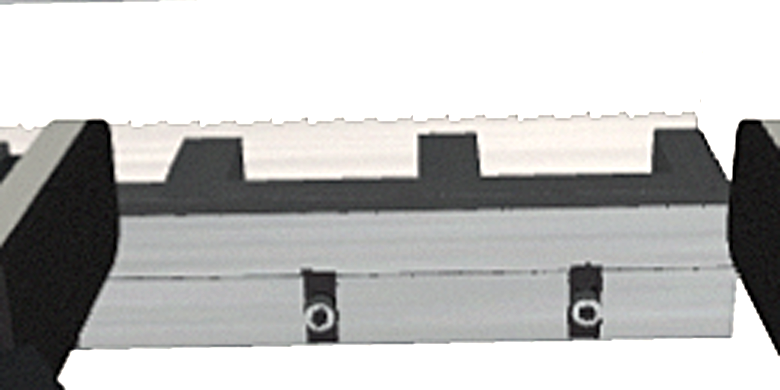

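```bash
python3 - <<'E'
from h import *
np.set_printoptions(precision=2,suppress=True)
p=np.load('pics/w2_p.npy');d=np.load('pics/w2_d.npy');T=np.load('pics/w2_T.npy');m=imaging.camera_model('wrist')
C=cloud(m,T,d)*1000
Z=C[...,2]
cols=np.arange(185,380)
# land far edge, strip top front edge, strip top back edge, land near edge
def edge(c0,c1,r0,r1,lo,hi,last):
    out=[]
    for u in range(c0,c1):
        vs=[v for v in range(r0,r1) if lo<Z[v,u]<hi]
        if vs: out.append((u,vs[-1]+.5 if last else vs[0]-.5))
    return np.array(out,float)
def line(px,z,name):
    P=onplane(m,T,px,z/1000)[:,:2]*1000
    l=cv2.fitLine(P.astype(np.float32),cv2.DIST_HUBER,0,0.1,0.1).ravel()
    if l[1]>0:l[:2]*=-1
    n=np.array([-l[1],l[0]]) if True else 0
    res=(P-l[2:])@n
    print(name,'dir',np.degrees(np.arctan2(l[1],l[0])),'pt',l[2:],'rms',res.std(), 'off at yaw', )
    return l
L1=line(edge(120,380,200,265,27,36,True),30,'land far')
L2=line(edge(185,380,285,315,58,65,False),60,'strip front top')
L3=line(edge(150,380,320,352,57,65,True),60,'strip back top')
L4=line(edge(260,380,150,190,27,36,False),30,'land near')
L4b=line(edge(105,185,150,190,27,36,False),30,'land near l')
a=np.mean([np.arctan2(l[1],l[0]) for l in (L1,L2,L3)]); ry=np.array([np.cos(a),np.sin(a)]); rx=np.array([ry[1],-ry[0]])  # rail y dir ; rail x = y rotated -90
print('rail x dir deg',np.degrees(np.arctan2(rx[1],rx[0])))
for n,l in zip('land_far strip_front strip_back near nearl'.split(),(L1,L2,L3,L4,L4b)): print(n,'rx',rx@l[2:])
# dividers at floor z=10 (bottom front corners)
for px in [(201.7,276.3),(220.7,275.9),(279.3,274.9),(298.3,274.5),(360,274)]:
    P=onplane(m,T,[px],0.010)[0,:2]*1000; print('div',px,P,'rx',rx@P,'ry',ry@P)
# land/base ends
for v in (185,205,235):
    r=[u for u in range(60,450) if 27<Z[v,u]<36]; Pa=onplane(m,T,[(r[0]-.5,v),(r[-1]+.5,v)],.03)[:,:2]*1000; print('ends',v,r[0],r[-1],Pa@ry)
# hub and knob
hub=C[135:165,218:256].reshape(-1,3); h2=hub[(hub[:,2]>63.5)]; print('hub',np.nanmedian(h2,0),len(h2), 'rx',rx@np.nanmedian(h2,0)[:2],'ry',ry@np.nanmedian(h2,0)[:2], np.nanpercentile(hub[:,2],[50,90,99]))
kn=C[30:85,240:290].reshape(-1,3); k=kn[kn[:,2]>97]; kc=np.nanmean(k,0); print('knob',kc,len(k),np.nanpercentile(kn[:,2],99),cv2.minEnclosingCircle(k[:,:2].astype(np.float32)),'rx',rx@kc[:2],'ry',ry@kc[:2])
E
```

```text
land far dir -99.626045 pt [608.14 -82.04] rms 0.406008323469074 off at yaw
strip front top dir -99.586685 pt [642.01 -77.9 ] rms 0.5683429302812187 off at yaw
strip back top dir -99.52337 pt [686.21 -94.27] rms 0.3193966656949825 off at yaw
land near dir -99.48397 pt [539.91 -25.57] rms 0.2730117836426285 off at yaw
land near l dir -99.264694 pt [ 515.26 -171.78] rms 0.2712759374984991 off at yaw
rail x dir deg 170.4213
land_far rx -613.3131
strip_front rx -646.01776
strip_back rx -692.32697
near rx -536.634
nearl rx -536.66583
div (201.7, 276.3) [ 633.19 -155.25] rx -650.1922011394402 ry 47.72205816954006
div (220.7, 275.9) [ 636.25 -136.78] rx -650.1388120917945 ry 28.99631716756405
div (279.3, 274.9) [645.96 -80.  ] rx -650.26968141791 ry -28.60323070838257
div (298.3, 274.5) [649.04 -61.6 ] rx -650.2433341526746 ry -47.255824243005584
div (360, 274) [659.94  -1.98] rx -651.0708385048914 ry -107.86371962585889
ends 185 102 384 [ 120.65 -120.16]
ends 205 106 382 [ 120.12 -119.55]
ends 235 111 380 [ 120.22 -119.51]
hub [515.57 -87.28  66.28] 214 rx -522.9041695193999 ry 0.26690612167330297 [60.96 66.26 67.42]
knob [459.56 -54.78 100.14] 767 101.99544837414597 ((459.1385803222656, -54.61670684814453), 9.39758014678955) rx -462.2632479340862 ry -22.45704544395647
```

```bash
cat > plan.py <<'E'
import numpy as np
from scipy.ndimage import distance_transform_edt as edt
# 2-D clearance in the rail's x-z plane (mm), 0.25 mm grid; pure geometry from the given sizes
g=0.25; X0,Z0=-120,-40; NX,NZ=int(260/g),int(140/g)
def clr(s):
    x=X0+g*np.arange(NX)[:,None]; z=Z0+g*np.arange(NZ)[None,:]
    o=np.zeros((NX,NZ),bool)
    o|=(x>-18)&(x<58)&(z<0); o|=(z<-20)
    o|=(x<-81.7+s)&(z<30); o|=(x<-61.3+s)&(z>21)&(z<30); o|=(x>-72.3+s)&(x<-61.3+s)&(z>10)&(z<30)
    o|=(x>60)&(x<84)&(z<37)
    return edt(~o)*g
def outline():
    v=np.array([(-72,0),(52,0),(52,10),(-30,10),(-30,6),(-66,6),(-66,18),(-72,18),(-72,0)],float)
    return np.concatenate([a+(b-a)*np.linspace(0,1,max(2,int(np.hypot(*(b-a))/0.5)),endpoint=False)[:,None] for a,b in zip(v[:-1],v[1:])])
F=outline()
def tf(P,th,Ox,Oz):
    c,s=np.cos(np.radians(th)),np.sin(np.radians(th)); return np.c_[P[:,0]*c-P[:,1]*s+Ox,P[:,0]*s+P[:,1]*c+Oz]
def clearance(D,th,Ox,Oz):
    q=tf(F,th,Ox,Oz); i=np.clip(((q[:,0]-X0)/g).round().astype(int),0,NX-1); j=np.clip(((q[:,1]-Z0)/g).round().astype(int),0,NZ-1)
    k=D[i,j]; a=k.argmin(); return k[a],F[a]
E
python3 - <<'E'
from plan import *
for s in (6,9.5,13):
    D=clr(s); print('s',s)
    for th in (34,30,28,24,20,16,12,8,4,2,0):
        best={}
        for Ox in np.arange(-14,40,1.):
            r=max((clearance(D,th,Ox,Oz)[0],Oz) for Oz in np.arange(0,45,1.))
            best[Ox]=r
        print(th,' '.join(f'{Ox:.0f}:{b[0]:.1f}@{b[1]:.0f}' for Ox,b in best.items() if b[0]>0.3 and Ox<30))
E
```

```text
s 6
34 -5:1.0@35 -4:2.0@32 -3:3.0@29 -2:4.0@28 -1:5.0@27 0:6.0@26 1:6.0@26 2:6.0@26 3:6.0@26 4:6.0@26 5:6.0@26 6:6.0@26 7:6.0@26 8:6.0@26 9:6.0@26 10:6.0@26 11:5.7@26 12:5.9@27 13:5.6@28 14:5.6@28 15:5.8@29 16:5.6@30 17:5.6@30 18:5.9@31 19:5.9@32 20:6.3@33 21:6.8@35 22:7.8@44 23:8.8@44 24:9.8@44 25:10.8@44 26:11.8@44 27:11.6@44 28:11.0@44 29:10.5@44
30 -4:0.5@32 -3:1.5@29 -2:2.5@26 -1:3.5@24 0:4.5@23 1:5.5@22 2:5.8@22 3:5.8@22 4:5.8@22 5:5.8@22 6:5.8@22 7:5.8@22 8:5.8@22 9:5.8@22 10:5.4@22 11:4.9@22 12:4.9@23 13:4.7@23 14:4.9@24 15:4.6@24 16:4.9@25 17:4.7@26 18:4.8@26 19:4.9@27 20:5.1@28 21:5.5@29 22:6.3@30 23:7.2@44 24:8.2@44 25:9.2@44 26:10.2@44 27:11.2@44 28:12.2@44 29:13.2@44
28 -3:0.8@30 -2:1.8@26 -1:2.8@22 0:3.8@21 1:4.8@20 2:5.5@19 3:5.5@19 4:5.5@19 5:5.5@19 6:5.5@19 7:5.4@19 8:5.2@20 9:5.2@20 10:4.8@20 11:4.3@20 12:4.3@21 13:4.3@21 14:4.2@22 15:4.3@22 16:4.3@23 17:4.2@23 18:4.4@24 19:4.1@25 20:4.5@25 21:5.0@26 22:5.5@28 23:6.5@44 24:7.5@44 25:8.5@44 26:9.5@44 27:10.5@44 28:11.5@44 29:12.5@44
24 -2:0.8@26 -1:1.8@21 0:2.8@18 1:3.8@17 2:4.8@16 3:5.4@15 4:5.1@15 5:4.8@16 6:4.8@16
[... 8631 characters left out ...]
44 5:9.6@44 6:9.3@44 7:9.1@44 8:9.0@44 9:9.0@44 10:9.0@44 11:9.0@44 12:8.9@44 13:8.8@44 14:8.8@44 15:8.8@44 16:8.8@44 17:8.8@44 18:8.8@44 19:8.8@44 20:8.6@44 21:8.5@44 22:8.5@44 23:8.5@44 24:8.5@44 25:8.5@44 26:8.5@44 27:8.3@44 28:8.3@44 29:8.2@44
0 -14:14.2@44 -13:14.2@44 -12:14.2@44 -11:14.2@44 -10:14.2@44 -9:14.2@44 -8:14.2@44 -7:14.2@44 -6:14.2@44 -5:14.2@44 -4:14.2@44 -3:13.4@44 -2:12.6@44 -1:11.8@44 0:11.0@44 1:10.3@44 2:9.6@44 3:9.0@44 4:8.4@44 5:7.9@44 6:7.6@44 7:7.4@44 8:7.3@44 9:7.2@44 10:7.2@44 11:7.2@44 12:7.2@44 13:7.2@44 14:7.2@44 15:7.2@44 16:7.2@44 17:7.2@44 18:7.2@44 19:7.2@44 20:7.2@44 21:7.2@44 22:7.2@44 23:7.2@44 24:7.2@44 25:7.2@44 26:7.2@44 27:7.2@44 28:7.2@44 29:7.2@44
```

The rail pose is well fixed: origin (0.5866,−0.0993), +x direction 170.4°, slot 57.6 mm wide and centred, strip setting about 9–10 mm by eye, lever at 0.08 rad. Now back to the fixture to grip it.

```bash
cat > rel.py <<'E'
import sys
from h import *
def rel(pos,yaw,th=0.0,q=None):
    """offset of target pose (tool x heading yaw deg, tilted th deg about tool y) in present tool axes"""
    s=bot.read_state(); Rc=R.from_rotvec(s['tcp_rot']); y=np.radians(yaw)
    Rt=R.from_matrix(np.c_[[np.cos(y),np.sin(y),0],[np.sin(y),-np.cos(y),0],[0,0,-1]])*R.from_rotvec([0,np.radians(th),0])
    d=Rc.inv().apply(np.array(pos)-s['tool_pos'])*1000; a=np.degrees((Rc.inv()*Rt).as_rotvec())
    print('t',s['time'],'slide mm',d.round(2),'shares',(d/25).round(3),'turn deg',a.round(2),'shares',(a/4).round(3),'F',s['wrist_force'].round(1),'w',round(s['width'],3))
    return d,a
E
python3 -m creep '[{"slide":[0.4,0.5,0],"angular":[0,0,0.07]},{"slide":[0.53,0.9,-0.1],"angular":[0,0,0]},{"slide":[0.53,0.9,0.2],"angular":[0,0,0]},{"slide":[0.53,0.9,0.2],"angular":[0,0,0]},{"slide":[0.53,0.9,0.2],"angular":[0,0,0]}]' -1 && python3 -m creep '[{"slide":[0.53,0.9,0.2],"angular":[0,0,0]},{"slide":[0.53,0.9,0.2],"angular":[0,0,0]},{"slide":[0.53,0.9,0.2],"angular":[0,0,0]},{"slide":[0.53,0.9,0.2],"angular":[0,0,0]},{"slide":[0.53,0.9,0.2],"angular":[0,0,0]}]' && python3 -m creep '[{"slide":[0.53,0.9,0.2],"angular":[0,0,0]},{"slide":[0.53,0.9,0.2],"angular":[0,0,0]},{"slide":[0.4,0.5,0],"angular":[0,0,0]},{"slide":[0,0,0],"angular":[0,0,0]}]'; python3 -c "
from rel import *
rel([.4555,.2330,.197],168.9)"
```

```text
time: 3.17
tool_pos: [0.5178, 0.0512, 0.3377]
tcp_rot: [0.299, 3.127, 0.001]
wrist_force: [0.7, 1.2, 1.0]
width: 1.0
time: 3.58
tool_pos: [0.4737, 0.1742, 0.3125]
tcp_rot: [0.298, 3.127, 0.001]
wrist_force: [-0.1, 0.5, 0.3]
width: 1.002
time: 3.92
tool_pos: [0.448, 0.2384, 0.3022]
tcp_rot: [-0.293, -3.126, -0.002]
wrist_force: [-0.5, -0.5, -1.1]
width: 1.001
t 3.9167 slide mm [ -8.54  -4.01 105.15] shares [-0.342 -0.16   4.206] turn deg [ 0.05 -0.09  0.39] shares [ 0.012 -0.022  0.098] F [-0.5 -0.5 -1.1] w 1.001
```

```bash
python3 -m creep '[{"slide":[-0.34,-0.16,0.4],"angular":[0,0,0.1]},{"slide":[0,0,0.8],"angular":[0,0,0]},{"slide":[0,0,0.8],"angular":[0,0,0]},{"slide":[0,0,0.8],"angular":[0,0,0]},{"slide":[0,0,0.4],"angular":[0,0,0]}]' -1; python3 -c "
from rel import *
rel([.4555,.2330,.197],168.9)
grab('wrist','w3')"
```

```text
time: 4.33
tool_pos: [0.4576, 0.2282, 0.2196]
tcp_rot: [-0.313, -3.123, 0.003]
wrist_force: [-0.4, -0.1, -0.1]
width: 1.002
t 4.3333 slide mm [ 2.96  4.3  22.6 ] shares [0.118 0.172 0.904] turn deg [-0.13 -0.14 -0.34] shares [-0.032 -0.036 -0.086] F [-0.4 -0.1 -0.1] w 1.002
```

View pics/w3.png

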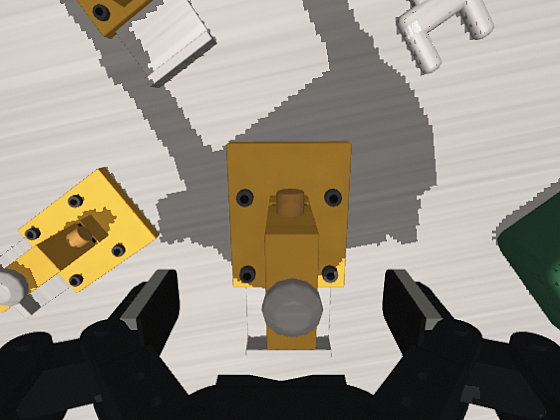

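The fixture is upright between the open jaws (plate 228–351 px, button at (292,307), jaw gap 178–387). It sits slightly to the right of centre. I'll let the arm settle and re-read.

```bash
python3 -m creep '[{"slide":[0.1,0.16,0],"angular":[0,0,-0.08]},{"slide":[0,0,0],"angular":[0,0,0]},{"slide":[0,0,0],"angular":[0,0,0]}]' -1; python3 - <<'E'
from rel import *
from fit import yellow
rel([.4555,.2330,.197],168.9)
p=np.load('pics/w3_p.npy');d=np.load('pics/w3_d.npy');T=np.load('pics/w3_T.npy');m=imaging.camera_model('wrist')
C=cloud(m,T,d); print(np.median(C[60:110,250:300,2]))
b=C[140:350,225:355].reshape(-1,3)
for lo,h in [(0.005,.015),(0.062,0.076),(0.081,0.09)]:
    k=b[(b[:,2]>lo)&(b[:,2]<h)]; print(lo,len(k),np.median(k,0),cv2.minAreaRect((k[:,:2]*1000).astype(np.float32)))
E
```

```text
time: 4.63
tool_pos: [0.4576, 0.2344, 0.2235]
tcp_rot: [0.303, 3.125, 0.002]
wrist_force: [0.2, 0.1, 0.3]
width: 1.003
t 4.6333 slide mm [ 1.83 -1.78 26.51] shares [ 0.073 -0.071  1.06 ] turn deg [0.08 0.12 0.02] shares [0.021 0.03  0.006] F [0.2 0.1 0.3] w 1.003
nan
0.005 13252 [0.43435492 0.23610298 0.01108455] ((462.74896240234375, 231.6558074951172), (64.43956756591797, 119.07243347167969), 78.93269348144531)
0.062 3793 [0.44150507 0.23480256 0.07106121] ((454.9399108886719, 233.11244201660156), (20.208518981933594, 50.38253402709961), 78.54893493652344)
0.081 2514 [0.45262893 0.23335136 0.084782  ] ((454.8924255371094, 233.0542449951172), (21.04291343688965, 20.934595108032227), 61.0315055847168)
```

```bash
python3 -m creep '[{"slide":[0.09,-0.07,0.5],"angular":[0,0,0]},{"slide":[0,0,0.4],"angular":[0,0,0]},{"slide":[0,0,0.16],"angular":[0,0,0]},{"slide":[0,0,0],"angular":[0,0,0]},{"slide":[0,0,0],"angular":[0,0,0]}]' -1; python3 -c "
from rel import *
rel([.4550,.2330,.197],168.9)"
```

```text
time: 5.05
tool_pos: [0.4542, 0.2328, 0.1957]
tcp_rot: [-0.303, -3.127, 0.0]
wrist_force: [0.2, 0.2, -0.1]
width: 1.0
t 5.05 slide mm [-0.73  0.36 -1.31] shares [-0.029  0.014 -0.053] turn deg [-0.01 -0.01  0.03] shares [-0.003 -0.003  0.006] F [ 0.2  0.2 -0.1] w 1.0
```

```bash
python3 -m creep '[{"slide":[0,0,0],"angular":[0,0,0]},{"slide":[0,0,0],"angular":[0,0,0]},{"slide":[0,0,0],"angular":[0,0,0]},{"slide":[0,0,0],"angular":[0,0,0]},{"slide":[0,0,0],"angular":[0,0,0]}]' 1 60;  python3 -m creep '[{"slide":[0,0,0],"angular":[0,0,0]},{"slide":[0,0,0],"angular":[0,0,0]},{"slide":[0,0,0],"angular":[0,0,0]},{"slide":[0,0,0],"angular":[0,0,0]}]'; python3 -c "
from rel import *
rel([.4550,.2330,.197],168.9)"
```

```text
time: 5.47
tool_pos: [0.4543, 0.2328, 0.1959]
tcp_rot: [0.303, 3.127, 0.0]
wrist_force: [-0.3, 1.0, 0.0]
width: 0.298
time: 5.8
tool_pos: [0.4544, 0.2328, 0.196]
tcp_rot: [0.303, 3.127, 0.0]
wrist_force: [-0.8, -1.0, 3.4]
width: 0.225
t 5.8 slide mm [-0.57  0.34 -1.01] shares [-0.023  0.014 -0.041] turn deg [0.01 0.02 0.02] shares [0.002 0.006 0.005] F [-0.8 -1.   3.4] w 0.225
```

Gripped at about 19 mm width. Now I'll lift.

```bash
python3 -m creep '[{"slide":[0,0,-0.3],"angular":[0,0,0]},{"slide":[0,0,-0.8],"angular":[0,0,0]},{"slide":[0,0,-1],"angular":[0,0,0]},{"slide":[0,0,-1],"angular":[0,0,0]},{"slide":[0,0,-1],"angular":[0,0,0]}]' && python3 -m creep '[{"slide":[0,0,-0.8],"angular":[0,0,0]},{"slide":[0,0,-0.3],"angular":[0,0,0]},{"slide":[0,0,0],"angular":[0,0,0]},{"slide":[0,0,0],"angular":[0,0,0]}]'; cat > goal.py <<'E'
from rel import *
a=np.radians(170.42); RX=np.array([np.cos(a),np.sin(a),0]); RY=np.array([-np.sin(a),np.cos(a),0]); R0=np.array([586.6,-99.3,30.])
OT=np.array([-0.5,0,196.0])   # fixture underside centre in tool axes (mm)
def Rt(yaw,th):
    y=np.radians(yaw); return R.from_matrix(np.c_[[np.cos(y),np.sin(y),0],[np.sin(y),-np.cos(y),0],[0,0,-1]])*R.from_rotvec([0,np.radians(th),0])
def goal(Ox,Oz,th,Oy=0.,yaw=170.42):
    O=R0+Ox*RX+Oy*RY+[0,0,Oz]; t=(O-Rt(yaw,th).apply(OT))/1000
    print(f'goal Ox{Ox} Oz{Oz} th{th}: tcp',t.round(4),end=' '); return rel(t,yaw,th)
def where():
    s=bot.read_state(); Rc=R.from_rotvec(s['tcp_rot']); O=s['tool_pos']*1000+Rc.apply(OT); d=O-R0
    xt=Rc.apply([1,0,0]); th=np.degrees(np.arcsin(xt[2])); yaw=np.degrees(np.arctan2(xt[1],xt[0])); yt=Rc.apply([0,1,0]); F=s['wrist_force']
    print('t',round(s['time'],2),'O rail',round(d@RX,2),round(d@RY,2),round(d[2],2),'tilt',th.round(2),'yaw',(yaw%360).round(2),'roll',np.degrees(np.arcsin(yt[2])).round(2),'F rail',np.round([F@RX,F@RY,F[2]],1),'w',round(s['width'],3),'q',s['q'].round(2))
E
python3 -c "
from goal import *
where(); goal(28,60,32)"
```

```text
time: 6.22
tool_pos: [0.4529, 0.2323, 0.2975]
tcp_rot: [-0.303, -3.123, 0.003]
wrist_force: [1.2, 0.2, -6.1]
width: 0.226
time: 6.55
tool_pos: [0.4535, 0.2325, 0.3245]
tcp_rot: [-0.303, -3.125, 0.001]
wrist_force: [-0.6, 0.4, -6.4]
width: 0.227
t 6.55 O rail 186.24 -304.83 98.5 tilt 0.09 yaw 168.92 roll -0.05 F rail [ 0.7 -0.3 -6.4] w 0.227 q [ 0.42  0.02  2.04  0.    1.09 -0.95]
goal Ox28 Oz60 th32: tcp [ 0.661  -0.1119  0.2565] t 6.55 slide mm [-269.87 -298.01   67.89] shares [-10.795 -11.92    2.716] turn deg [ 0.37 31.91 -1.47] shares [ 0.091  7.978 -0.368] F [-0.6  0.4 -6.4] w 0.227
```

```bash
python3 -m creep '[{"slide":[-0.2,-0.45,0],"angular":[0,0,0]},{"slide":[-0.5,-0.98,0],"angular":[0,0,-0.1]},{"slide":[-0.5,-0.98,0],"angular":[0,0,-0.1]},{"slide":[-0.5,-0.98,0],"angular":[0,0,-0.1]},{"slide":[-0.5,-0.98,0],"angular":[0,0,-0.08]}]' && python3 -m creep '[{"slide":[-0.5,-0.98,0],"angular":[0,0,0]},{"slide":[-0.5,-0.98,0],"angular":[0,0,0]},{"slide":[-0.5,-0.98,0],"angular":[0,0,0]},{"slide":[-0.5,-0.98,0],"angular":[0,0,0]},{"slide":[-0.5,-0.98,0],"angular":[0,0,0]}]' && python3 -m creep '[{"slide":[-0.5,-0.98,0],"angular":[0,0,0]},{"slide":[-0.5,-0.98,0],"angular":[0,0,0]},{"slide":[-0.3,-0.55,0],"angular":[0,0,0]},{"slide":[-0.15,-0.25,0],"angular":[0,0,0]},{"slide":[0,0,0],"angular":[0,0,0]}]'; python3 -c "
from goal import *
where()"
```

```text
time: 6.97
tool_pos: [0.4873, 0.1135, 0.323]
tcp_rot: [-0.26, -3.126, 0.003]
wrist_force: [0.1, -0.3, -5.4]
width: 0.222
time: 7.38
tool_pos: [0.5286, -0.0179, 0.323]
tcp_rot: [-0.262, -3.126, 0.001]
wrist_force: [0.5, -0.3, -5.3]
width: 0.222
time: 7.8
tool_pos: [0.5536, -0.0914, 0.3241]
tcp_rot: [-0.265, -3.128, -0.0]
wrist_force: [0.3, 0.6, -7.2]
width: 0.225
t 7.8 O rail 33.85 -2.3 98.05 tilt 0.15 yaw 170.31 roll -0.0 F rail [-0.2 -0.6 -7.2] w 0.225 q [-0.21  0.12  1.93 -0.    1.09 -1.61]
```

```bash
python3 -m creep '[{"slide":[-0.27,0,0],"angular":[0,0.5,0]},{"slide":[-0.547,0,0.02],"angular":[0,1,0]},{"slide":[-0.547,0,0.02],"angular":[0,1,0]},{"slide":[-0.547,0,0.02],"angular":[0,1,0]},{"slide":[-0.547,0,0.02],"angular":[0,1,0]}]' && python3 -m creep '[{"slide":[-0.547,0,0.02],"angular":[0,1,0]},{"slide":[-0.547,0,0.02],"angular":[0,1,0]},{"slide":[-0.547,0,0.02],"angular":[0,1,0]},{"slide":[-0.27,0,0],"angular":[0,0.5,0]},{"slide":[0,0,0],"angular":[0,0,0]}]' && python3 -m creep '[{"slide":[0,0,0],"angular":[0,0,0]},{"slide":[0,0,0],"angular":[0,0,0]}]';  python3 -c "
from goal import *
where(); goal(28,60,32)"
```

```text
time: 8.22
tool_pos: [0.6139, -0.0985, 0.3158]
tcp_rot: [-0.233, -2.816, -0.038]
wrist_force: [0.9, 0.2, -4.9]
width: 0.226
time: 8.63
tool_pos: [0.6572, -0.1058, 0.2931]
tcp_rot: [-0.213, -2.573, -0.062]
wrist_force: [0.5, 0.8, -6.4]
width: 0.226
time: 8.8
tool_pos: [0.6559, -0.1063, 0.2959]
tcp_rot: [-0.214, -2.576, -0.062]
wrist_force: [0.1, -0.4, -5.2]
width: 0.226
t 8.8 O rail 33.76 -4.58 99.31 tilt 31.95 yaw 170.5 roll 0.01 F rail [-0.2  0.4 -5.2] w 0.226 q [-0.19  0.51  1.52 -0.01  1.66 -1.6 ]
goal Ox28 Oz60 th32: tcp [ 0.661  -0.1119  0.2565] t 8.8 slide mm [-25.87  -4.69  30.31] shares [-1.035 -0.187  1.212] turn deg [-0.03  0.05  0.07] shares [-0.007  0.014  0.017] F [ 0.1 -0.4 -5.2] w 0.226
```

```bash
python3 -m creep '[{"slide":[-0.5,-0.1,0.6],"angular":[0,0,0]},{"slide":[-0.53,-0.09,0.61],"angular":[0,0,0]},{"slide":[0,0,0],"angular":[0,0,0]},{"slide":[0,0,0],"angular":[0,0,0]}]';  python3 -c "
from goal import *
where(); goal(24,36,32)
grab('wrist','w4'); grab('side','s4'); grab('top','t4')
p=np.load('pics/s4_p.npy')
c=cv2.resize(p[170:290,200:370],None,fx=4.5,fy=4.5,interpolation=cv2.INTER_CUBIC);cv2.imwrite('pics/s4c.png',c[:,:,::-1])"
```

```text
time: 9.13
tool_pos: [0.66, -0.1124, 0.2563]
tcp_rot: [-0.215, -2.573, -0.062]
wrist_force: [-0.7, 0.1, -6.9]
width: 0.225
t 9.13 O rail 29.26 0.69 60.09 tilt 32.13 yaw 170.45 roll 0.01 F rail [ 0.7  0.1 -6.9] w 0.225 q [-0.2   0.56  1.53 -0.02  1.61 -1.6 ]
goal Ox24 Oz36 th32: tcp [ 0.6649 -0.1125  0.2325] t 9.1333 slide mm [-16.81   0.7   17.6 ] shares [-0.672  0.028  0.704] turn deg [ 0.   -0.13  0.02] shares [ 0.001 -0.033  0.006] F [-0.7  0.1 -6.9] w 0.225
```

View pics/w4.png

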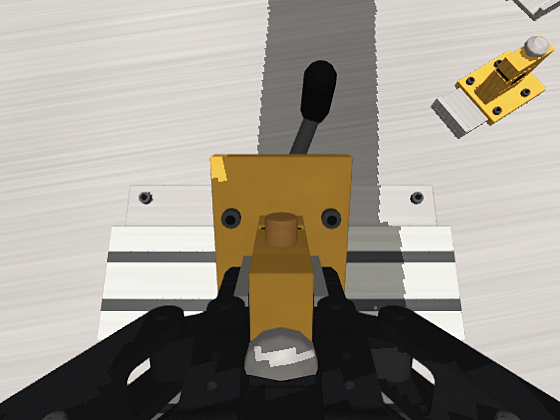

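View pics/s4c.png

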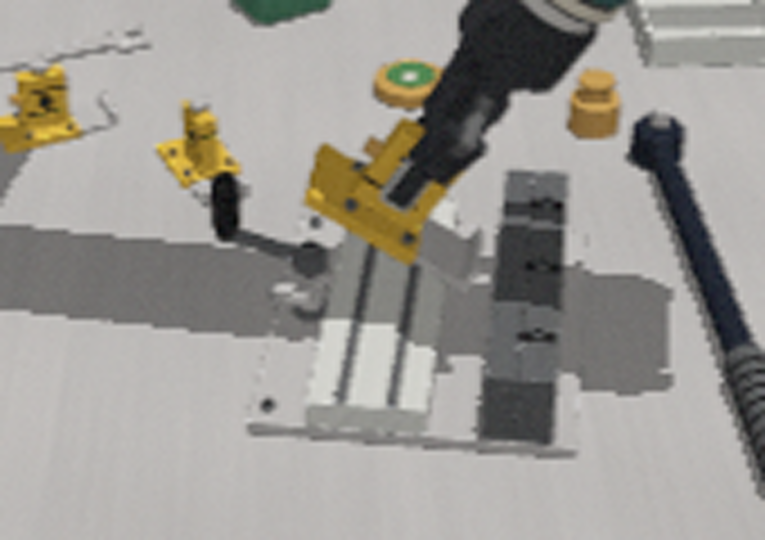

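The wrist picture shows the plate's toe edge at (212–352,155) with the cell held squarely. The side picture shows the nose over the groove, toe up, and the strip on the right. I'll check the held pose in tool axes by projecting the toe edge.

```bash
python3 - <<'E'
from goal import *
m=imaging.camera_model('wrist'); T=m['tool_from_camera']
P=np.array([[52,32,10],[52,-32,10],[0,0,85],[35,0,40]],float)
Pt=np.c_[P[:,0],-P[:,1],-P[:,2]]+OT
print(proj(m,T,Pt/1000))
d=np.load('pics/w4_d.npy');p=np.load('pics/w4_p.npy')
C=cloud(m,T,d)*1000
for u,v in [(215,180),(300,180),(345,180),(280,170),(215,260),(340,280)]: print(u,v,(C[v,u]-OT)*[1,-1,-1])
# toe edge: first row going down where point is on fixture
e=[]
for u in range(225,345,10):
    for v in range(120,200):
        q=(C[v,u]-OT)*[1,-1,-1]
        if 5<q[2]<15: e.append((u,v-.5)); break
o=T[:3,3]*1000; r=rays(m,e)@T[:3,:3].T; t=(186.0-o[2])/r[:,2]; Q=o+r*t[:,None]; print(((Q-OT)*[1,-1,-1])[:, :2].round(1))
E
```

```text
[[208.01615748 156.11730319]
 [350.92383529 156.18790424]
 [278.90751518 375.5894721 ]
 [279.30370256 212.0426604 ]]
215 180 [41.56192512 29.03316621 12.15403226]
300 180 [41.49212818 -9.26002979 11.76875665]
345 180 [ 41.55487718 -29.54159423  11.99379672]
280 170 [45.89842851 -0.23349323 10.96129709]
215 260 [ 0.90788517 31.74101677  9.22390531]
340 280 [ -9.4147804  -30.09330699  10.35465904]
[[ 52.7  24.4]
 [ 52.7  19.9]
 [ 52.7  15.4]
 [ 52.7  10.9]
 [ 52.7   6.5]
 [ 52.7   2. ]
 [ 52.7  -2.5]
 [ 52.7  -6.9]
 [ 52.7 -11.4]
 [ 52.3 -15.9]
 [ 52.7 -20.4]
 [ 52.7 -24.8]]
```

```bash
python3 - <<'E'
from goal import *
m=imaging.camera_model('wrist'); d=np.load('pics/w4_d.npy');T=np.load('pics/w4_T.npy')
C=cloud(m,T,d)*1000; D=C-R0; ry=D@RY; rx=D@RX; z=D[...,2]
for v in range(232,300,10):
    ok=[u for u in range(60,500) if -3<z[v,u]<5 and abs(ry[v,u])<128]
    P=onplane(m,T,[(ok[0]-.5,v),(ok[-1]+.5,v)],.03)*1000-R0
    print(v,ok[0],ok[-1],(P@RY).round(2),(P@RY).mean().round(2))
# plate sides of held fixture in rail y
for v in (175,185,195):
    ok=[u for u in range(150,420) if z[v,u]>50 and abs(ry[v,u])<40]
    P=np.array([C[v,ok[0]+1],C[v,ok[-1]-1]])-R0; print('plate',v,ok[0],ok[-1],(P@RY).round(2),(P@RY).mean().round(2))
E
```

```text
232 111 451 [ 119.96 -120.48] -0.26
242 110 451 [ 119.74 -119.55] 0.09
252 108 453 [ 120.23 -120.05] 0.09
262 107 454 [ 120.01 -119.84] 0.09
272 106 455 [ 119.81 -119.64] 0.08
282 104 457 [ 120.29 -120.13] 0.08
292 103 458 [ 120.09 -119.94] 0.07
plate 175 211 351 [ 31.27 -31.23] 0.02
plate 185 211 350 [ 31.31 -31.13] 0.09
plate 195 212 349 [ 31.18 -30.95] 0.12
```

In the same image the plate centre and the rail centre agree to 0.05 mm, while my model says Oy=0.69. I'll shift the rail origin by 0.65 mm along y to match, then go down into the groove.

```bash
sed -i 's/^OT=/R0=R0+0.65*RY\nOT=/' goal.py; python3 -m creep '[{"slide":[-0.34,0,0.35],"angular":[0,0,0]},{"slide":[-0.33,0,0.35],"angular":[0,0,0]},{"slide":[0,0,0],"angular":[0,0,0]},{"slide":[0,0,0],"angular":[0,0,0]},{"slide":[0,0,0],"angular":[0,0,0]}]';  python3 -c "
from goal import *
where(); goal(20,30,32)"
```

```text
time: 9.7
tool_pos: [0.6658, -0.1136, 0.2323]
tcp_rot: [-0.215, -2.574, -0.062]
wrist_force: [-0.2, 0.9, -6.8]
width: 0.227
t 9.7 O rail 23.23 0.3 36.02 tilt 32.09 yaw 170.44 roll 0.0 F rail [ 0.4 -0.9 -6.8] w 0.227 q [-0.2   0.59  1.53 -0.02  1.58 -1.6 ]
goal Ox20 Oz30 th32: tcp [ 0.6688 -0.1138  0.2265] t 9.7 slide mm [-5.64  0.27  3.38] shares [-0.225  0.011  0.135] turn deg [-0.01 -0.09  0.02] shares [-0.002 -0.022  0.005] F [-0.2  0.9 -6.8] w 0.227
```

```bash
python3 -m creep '[{"slide":[-0.11,0.01,0.07],"angular":[0,0,0]},{"slide":[-0.115,0,0.065],"angular":[0,0,0]},{"slide":[-0.14,0,0],"angular":[0,0,0]},{"slide":[-0.14,0,0],"angular":[0,0,0]},{"slide":[0,0,0],"angular":[0,0,0]}]';  python3 -c "
from goal import *
where(); goal(8,24,31.5)"
```

```text
time: 10.12
tool_pos: [0.6753, -0.115, 0.223]
tcp_rot: [-0.215, -2.576, -0.062]
wrist_force: [0.4, 0.6, -6.3]
width: 0.222
t 10.12 O rail 13.28 0.06 26.46 tilt 31.98 yaw 170.44 roll -0.0 F rail [-0.3 -0.6 -6.3] w 0.222 q [-0.2   0.62  1.51 -0.02  1.58 -1.6 ]
goal Ox8 Oz24 th31.5: tcp [ 0.6792 -0.1156  0.2214] t 10.1167 slide mm [-4.15  0.02 -0.7 ] shares [-0.166  0.001 -0.028] turn deg [-0.01 -0.48  0.02] shares [-0.003 -0.119  0.004] F [ 0.4  0.6 -6.3] w 0.222
```

```bash
python3 -m creep '[{"slide":[-0.11,0,-0.01],"angular":[0,0,0]},{"slide":[-0.11,0,-0.01],"angular":[0,0,0]},{"slide":[-0.1,0,-0.04],"angular":[0,0,0]},{"slide":[0,0,0],"angular":[0,0,0]},{"slide":[0,0,0],"angular":[0,0,0]}]';  python3 -c "
from goal import *
where()"
```

```text
time: 10.53
tool_pos: [0.6824, -0.1162, 0.2204]
tcp_rot: [-0.215, -2.575, -0.062]
wrist_force: [-0.6, -0.1, -6.9]
width: 0.225
t 10.53 O rail 6.15 0.1 23.96 tilt 32.0 yaw 170.44 roll -0.0 F rail [ 0.5  0.2 -6.9] w 0.225 q [-0.2   0.63  1.49 -0.02  1.58 -1.6 ]
```

Now I'll feel for the back wall in small steps along rail −x.

```bash
python3 -m creep '[{"slide":[-0.034,0,-0.021],"angular":[0,0,0]},{"slide":[-0.034,0,-0.021],"angular":[0,0,0]},{"slide":[-0.034,0,-0.021],"angular":[0,0,0]},{"slide":[0,0,0],"angular":[0,0,0]}]' >/dev/null;  python3 -c "
from goal import *
where()"; python3 -m creep '[{"slide":[-0.034,0,-0.021],"angular":[0,0,0]},{"slide":[-0.017,0,-0.01],"angular":[0,0,0]},{"slide":[0,0,0],"angular":[0,0,0]}]' >/dev/null;  python3 -c "
from goal import *
where()"
```

```text
t 10.87 O rail 3.05 0.06 24.05 tilt 31.97 yaw 170.44 roll -0.0 F rail [ 0.   0.4 -6.4] w 0.227 q [-0.2   0.64  1.48 -0.02  1.58 -1.6 ]
t 11.12 O rail 1.66 0.06 23.97 tilt 31.99 yaw 170.44 roll -0.0 F rail [ 0.   0.9 -5.3] w 0.225 q [-0.2   0.64  1.48 -0.02  1.58 -1.6 ]
```

```bash
python3 -m creep '[{"slide":[-0.034,0,-0.021],"angular":[0,0,0]},{"slide":[0,0,0],"angular":[0,0,0]},{"slide":[0,0,0],"angular":[0,0,0]}]' >/dev/null;  python3 -c "
from goal import *
where()"; python3 -m creep '[{"slide":[-0.024,0,-0.015],"angular":[0,0,0]},{"slide":[0,0,0],"angular":[0,0,0]},{"slide":[0,0,0],"angular":[0,0,0]}]' >/dev/null;  python3 -c "
from goal import *
where()"
```

```text
t 11.37 O rail 0.79 0.06 23.93 tilt 32.0 yaw 170.44 roll 0.0 F rail [ 0.8 -0.6 -6.3] w 0.226 q [-0.2   0.64  1.47 -0.02  1.59 -1.6 ]
t 11.62 O rail 0.07 0.07 23.95 tilt 32.0 yaw 170.44 roll 0.0 F rail [-0.2  0.4 -6.4] w 0.225 q [-0.2   0.64  1.47 -0.02  1.59 -1.6 ]
```

```bash
for i in 1; do python3 -m creep '[{"slide":[-0.024,0,-0.015],"angular":[0,0,0]},{"slide":[0,0,0],"angular":[0,0,0]},{"slide":[0,0,0],"angular":[0,0,0]}]' >/dev/null;  python3 -c "
from goal import *
where()"; done
```

```text
t 11.87 O rail -0.63 0.06 23.95 tilt 32.0 yaw 170.44 roll 0.0 F rail [ 0.4  0.4 -6.3] w 0.23 q [-0.2   0.64  1.47 -0.02  1.59 -1.6 ]
```

```bash
python3 -m creep '[{"slide":[-0.024,0,-0.015],"angular":[0,0,0]},{"slide":[0,0,0],"angular":[0,0,0]},{"slide":[0,0,0],"angular":[0,0,0]}]' >/dev/null;  python3 -c "
from goal import *
where()"
```

```text
t 12.12 O rail -1.35 0.05 23.96 tilt 32.0 yaw 170.44 roll 0.0 F rail [ 0.2 -0.2 -5.6] w 0.227 q [-0.2   0.64  1.47 -0.02  1.59 -1.6 ]
```

```bash
python3 -m creep '[{"slide":[-0.024,0,-0.015],"angular":[0,0,0]},{"slide":[0,0,0],"angular":[0,0,0]},{"slide":[0,0,0],"angular":[0,0,0]}]' >/dev/null;  python3 -c "
from goal import *
where()"
```

```text
t 12.37 O rail -1.69 0.06 23.88 tilt 32.05 yaw 170.44 roll -0.0 F rail [ 1.2  1.1 -5.9] w 0.226 q [-0.2   0.64  1.47 -0.02  1.59 -1.6 ]
```

```bash
python3 -m creep '[{"slide":[-0.024,0,-0.015],"angular":[0,0,0]},{"slide":[0,0,0],"angular":[0,0,0]},{"slide":[0,0,0],"angular":[0,0,0]}]' >/dev/null;  python3 -c "
from goal import *
where()"
```

```text
t 12.62 O rail -1.91 0.05 23.96 tilt 32.11 yaw 170.44 roll 0.0 F rail [ 3.6 -0.1 -6.5] w 0.226 q [-0.2   0.65  1.47 -0.02  1.59 -1.6 ]
```

Contact: rail-x force rises from 0 to 3.6 N at Ox≈−1.5. That gives a strip setting of about 9.6 mm, which agrees with the 9.5 mm estimated by eye. Now I'll plan the turn-down for that setting.

```bash
python3 - <<'E'
from plan import *
import plan
D=clr(9.6)
for th in (32,28,24,20,18,16,14,12,10,8,6,5,4,3,2,1,0):
    r=[(clearance(D,th,Ox,Oz),Ox,Oz) for Ox in np.arange(-1,9,.25) for Oz in np.arange(0,27,.25) if Oz<1+.9*th]
    (c,f),Ox,Oz=max(r,key=lambda a:a[0][0]); m=[a for a in r if a[0][0]>0.24*1.1]
    print(th,c,Ox,Oz,'nearest',f,'Ox free',min(a[1] for a in m) if m else None,max(a[1] for a in m) if m else None)
E
```

```text
32 6.0 4.25 24.0 nearest [-72.   0.] Ox free -1.0 8.75
28 5.75 5.5 19.25 nearest [-72.   0.] Ox free 0.25 8.75
24 4.924428900898052 5.75 15.75 nearest [-28.   0.] Ox free 1.25 8.75
20 3.75 5.25 12.25 nearest [-72.  18.] Ox free 2.0 8.75
18 3.092329219213245 5.0 10.5 nearest [-66.  18.] Ox free 2.25 8.75
16 2.57390753524675 4.75 9.0 nearest [-66.  18.] Ox free 2.5 8.75
14 2.1360009363293826 4.25 7.5 nearest [-23.5   0. ] Ox free 2.5 8.75
12 1.75 3.75 6.25 nearest [-72.  18.] Ox free 2.5 8.75
10 1.75 3.5 5.25 nearest [-21.5   0. ] Ox free 2.25 5.0
8 1.75 3.25 4.5 nearest [-21.   0.] Ox free 2.0 4.5
6 1.5 2.75 3.5 nearest [-20.5   0. ] Ox free 1.75 4.25
5 1.5206906325745548 2.75 3.25 nearest [-66.   12.5] Ox free 1.5 4.0
4 1.75 2.5 3.0 nearest [-20.   0.] Ox free 1.25 3.75
3 1.75 2.25 2.5 nearest [-20.   0.] Ox free 1.0 3.5
2 1.75 2.0 2.25 nearest [-19.5   0. ] Ox free 0.75 3.25
1 1.75 1.75 1.75 nearest [-19.5   0. ] Ox free 0.5 3.25
0 1.0 0.75 0.75 nearest [-72.   0.] Ox free 0.25 3.0
```

```bash
python3 -m creep '[{"slide":[0.11,0,0.07],"angular":[0,0,0]},{"slide":[0.13,0,0.08],"angular":[0,0,0]},{"slide":[0,0,0],"angular":[0,0,0]},{"slide":[0,0,0],"angular":[0,0,0]}]' >/dev/null; cat >> goal.py <<'E'
def chain(wps,Oy=0.,yaw=170.42):
    "shares for successive rows through waypoints (Ox,Oz,th), from the settled present pose"
    s=bot.read_state(); Rc=R.from_rotvec(s['tcp_rot']); p=s['tool_pos']*1000
    for Ox,Oz,th in wps:
        O=R0+Ox*RX+Oy*RY+[0,0,Oz]; Rn=Rt(yaw,th); t=O-Rn.apply(OT)
        print((Ox,Oz,th),'slide',(Rc.inv().apply(t-p)/25).round(3),'ang',(np.degrees((Rc.inv()*Rn).as_rotvec())/4).round(3)); p=t;Rc=Rn
E
python3 -c "
from goal import *
where(); chain([(5,21.5,30),(5.5,19.25,28),(5.7,17.5,26),(5.75,15.75,24),(5.5,14,22),(5.25,12.25,20)])"
```

```text
t 12.95 O rail 4.12 0.06 24.11 tilt 31.93 yaw 170.44 roll -0.0 F rail [-0.1  1.5 -6.1] w 0.226 q [-0.2   0.63  1.48 -0.02  1.58 -1.6 ]
(5, 21.5, 30) slide [0.239 0.001 0.112] ang [-0.003 -0.483  0.005]
(5.5, 19.25, 28) slide [ 0.246 -0.     0.093] ang [ 0.  -0.5 -0. ]
(5.7, 17.5, 26) slide [0.248 0.    0.071] ang [ 0.  -0.5  0. ]
(5.75, 15.75, 24) slide [ 0.245 -0.     0.069] ang [ 0.  -0.5  0. ]
(5.5, 14, 22) slide [ 0.236 -0.     0.065] ang [ 0.  -0.5  0. ]
(5.25, 12.25, 20) slide [0.238 0.    0.067] ang [-0.  -0.5  0. ]
```

```bash
python3 -m creep '[{"slide":[0.239,0,0.112],"angular":[0,-0.48,0]},{"slide":[0.246,0,0.093],"angular":[0,-0.5,0]},{"slide":[0.248,0,0.07],"angular":[0,-0.5,0]},{"slide":[0.245,0,0.07],"angular":[0,-0.5,0]},{"slide":[0,0,0],"angular":[0,0,0]}]' >/dev/null; python3 -m creep '[{"slide":[0,0,0],"angular":[0,0,0]},{"slide":[0,0,0],"angular":[0,0,0]}]' >/dev/null;
python3 -c "
from goal import *
where(); chain([(5.5,14,22),(5.25,12.25,20),(5,10.5,18),(4.75,9,16)])"
```

```text
t 13.53 O rail 5.72 0.09 15.92 tilt 24.08 yaw 170.44 roll -0.0 F rail [-0.3  0.9 -5.8] w 0.224 q [-0.2   0.54  1.6  -0.01  1.42 -1.6 ]
(5.5, 14, 22) slide [0.246 0.002 0.072] ang [-0.003 -0.521  0.004]
(5.25, 12.25, 20) slide [0.238 0.    0.067] ang [-0.  -0.5  0. ]
(5, 10.5, 18) slide [ 0.24  -0.     0.068] ang [ 0.  -0.5  0. ]
(4.75, 9, 16) slide [0.246 0.    0.059] ang [ 0.  -0.5 -0. ]
```

```bash
python3 -m creep '[{"slide":[0.245,0,0.07],"angular":[0,-0.52,0]},{"slide":[0.238,0,0.067],"angular":[0,-0.5,0]},{"slide":[0.24,0,0.068],"angular":[0,-0.5,0]},{"slide":[0.246,0,0.059],"angular":[0,-0.5,0]},{"slide":[0,0,0],"angular":[0,0,0]}]' >/dev/null; python3 -m creep '[{"slide":[0,0,0],"angular":[0,0,0]},{"slide":[0,0,0],"angular":[0,0,0]}]' >/dev/null;
python3 -c "
from goal import *
where(); chain([(4.25,7.5,14),(3.75,6.25,12),(3.5,5.25,10),(3.25,4.5,8)])"
```

```text
t 14.12 O rail 4.71 0.09 8.79 tilt 16.05 yaw 170.44 roll -0.0 F rail [-0.  -0.4 -6.6] w 0.229 q [-0.2   0.45  1.71 -0.01  1.26 -1.6 ]
(4.25, 7.5, 14) slide [0.248 0.003 0.05 ] ang [-0.002 -0.512  0.005]
(3.75, 6.25, 12) slide [0.242 0.    0.049] ang [-0.  -0.5  0. ]
(3.5, 5.25, 10) slide [0.256 0.    0.043] ang [-0.  -0.5 -0. ]
(3.25, 4.5, 8) slide [0.259 0.    0.033] ang [-0.  -0.5  0. ]
```

Tracking well with no contact force (−6.6 N is just the weight). From here the play is tight, so I'll take two rows at a time.

```bash
python3 -m creep '[{"slide":[0.248,0,0.05],"angular":[0,-0.51,0]},{"slide":[0.242,0,0.049],"angular":[0,-0.5,0]},{"slide":[0,0,0],"angular":[0,0,0]},{"slide":[0,0,0],"angular":[0,0,0]}]' >/dev/null; 
python3 -c "
from goal import *
where(); chain([(3.5,5.25,10),(3.25,4.5,8)])"
```

```text
t 14.45 O rail 4.34 0.04 6.2 tilt 12.06 yaw 170.44 roll 0.0 F rail [ 0.4  1.1 -6.4] w 0.229 q [-0.21  0.41  1.77 -0.01  1.18 -1.61]
(3.5, 5.25, 10) slide [0.241 0.001 0.036] ang [-0.001 -0.515  0.006]
(3.25, 4.5, 8) slide [0.259 0.    0.033] ang [-0.  -0.5  0. ]
```

```bash
python3 -m creep '[{"slide":[0,0,0],"angular":[0,0,0]}]' >/dev/null; 
python3 -c "
from goal import *
where(); chain([(3.5,5.25,10),(3.25,4.5,8)])"
```

```text
t 14.53 O rail 3.72 0.1 6.28 tilt 12.01 yaw 170.44 roll -0.0 F rail [ 0.5 -0.1 -5.9] w 0.228 q [-0.21  0.41  1.77 -0.01  1.17 -1.61]
(3.5, 5.25, 10) slide [0.257 0.003 0.044] ang [-0.001 -0.502  0.004]
(3.25, 4.5, 8) slide [0.259 0.    0.033] ang [-0.  -0.5  0. ]
```

```bash
python3 -m creep '[{"slide":[0.128,0,0.022],"angular":[0,-0.25,0]},{"slide":[0.128,0,0.022],"angular":[0,-0.25,0]},{"slide":[0,0,0],"angular":[0,0,0]},{"slide":[0,0,0],"angular":[0,0,0]},{"slide":[0,0,0],"angular":[0,0,0]}]' >/dev/null; 
python3 -c "
from goal import *
where(); chain([(3.25,4.5,8),(2.9,3.6,6),(2.5,3,4)])"
```

```text
t 14.95 O rail 3.99 0.07 5.23 tilt 9.97 yaw 170.44 roll -0.0 F rail [ 0.1 -0.5 -6.6] w 0.225 q [-0.21  0.38  1.8  -0.01  1.13 -1.61]
(3.25, 4.5, 8) slide [0.235 0.002 0.029] ang [-0.001 -0.492  0.005]
(2.9, 3.6, 6) slide [ 0.255 -0.     0.039] ang [ 0.  -0.5  0. ]
(2.5, 3, 4) slide [ 0.255 -0.     0.028] ang [-0.  -0.5  0. ]
```

```bash
python3 -m creep '[{"slide":[0.122,0,0.015],"angular":[0,-0.25,0]},{"slide":[0.122,0,0.015],"angular":[0,-0.25,0]},{"slide":[0,0,0],"angular":[0,0,0]},{"slide":[0,0,0],"angular":[0,0,0]},{"slide":[0,0,0],"angular":[0,0,0]}]' >/dev/null; 
python3 -c "
from goal import *
where(); chain([(2.9,3.6,6),(2.5,3,4)])"
```

```text
t 15.37 O rail 3.36 0.07 4.5 tilt 7.95 yaw 170.44 roll 0.0 F rail [-0.2  0.  -6.4] w 0.226 q [-0.21  0.36  1.83 -0.01  1.09 -1.61]
(2.9, 3.6, 6) slide [0.244 0.003 0.038] ang [-0.    -0.488  0.004]
(2.5, 3, 4) slide [ 0.255 -0.     0.028] ang [-0.  -0.5  0. ]
```

```bash
python3 -m creep '[{"slide":[0.122,0,0.019],"angular":[0,-0.25,0]},{"slide":[0.122,0,0.019],"angular":[0,-0.25,0]},{"slide":[0,0,0],"angular":[0,0,0]},{"slide":[0,0,0],"angular":[0,0,0]},{"slide":[0,0,0],"angular":[0,0,0]}]' >/dev/null; 
python3 -c "
from goal import *
where(); chain([(2.5,3,4),(2,2.2,2)])"
```

```text
t 15.78 O rail 2.77 0.04 3.48 tilt 5.96 yaw 170.44 roll 0.0 F rail [ 0.1  0.5 -5.7] w 0.221 q [-0.21  0.34  1.85 -0.    1.05 -1.61]
(2.5, 3, 4) slide [0.256 0.002 0.023] ang [-0.    -0.491  0.005]
(2, 2.2, 2) slide [ 0.251 -0.     0.036] ang [-0.  -0.5 -0. ]
```

```bash
python3 -m creep '[{"slide":[0.128,0,0.011],"angular":[0,-0.25,0]},{"slide":[0.128,0,0.011],"angular":[0,-0.25,0]},{"slide":[0,0,0],"angular":[0,0,0]},{"slide":[0,0,0],"angular":[0,0,0]},{"slide":[0,0,0],"angular":[0,0,0]}]' >/dev/null; 
python3 -c "
from goal import *
where(); chain([(2,2.2,2),(1.7,1.4,0)])"
```

```text
t 16.2 O rail 2.36 0.06 2.97 tilt 3.96 yaw 170.44 roll -0.0 F rail [-0.1 -0.7 -6.2] w 0.226 q [-0.21  0.32  1.88 -0.    1.01 -1.61]
(2, 2.2, 2) slide [0.251 0.002 0.035] ang [-0.    -0.49   0.005]
(1.7, 1.4, 0) slide [0.26  0.    0.037] ang [-0.  -0.5  0. ]
```

```bash
python3 -m creep '[{"slide":[0.125,0,0.017],"angular":[0,-0.25,0]},{"slide":[0.126,0,0.017],"angular":[0,-0.25,0]},{"slide":[0,0,0],"angular":[0,0,0]},{"slide":[0,0,0],"angular":[0,0,0]},{"slide":[0,0,0],"angular":[0,0,0]}]' >/dev/null; 
python3 -c "
from goal import *
where(); chain([(1.7,1.4,0)])"
```

```text
t 16.62 O rail 1.87 0.06 2.13 tilt 1.96 yaw 170.44 roll -0.0 F rail [-0.4  0.3 -5.4] w 0.225 q [-0.21  0.3   1.91 -0.    0.97 -1.61]
(1.7, 1.4, 0) slide [0.261 0.002 0.034] ang [-0.    -0.491  0.005]
```

```bash
python3 -m creep '[{"slide":[0.13,0,0.017],"angular":[0,-0.25,0]},{"slide":[0.13,0,0.017],"angular":[0,-0.24,0]},{"slide":[0,0,0],"angular":[0,0,0]},{"slide":[0,0,0],"angular":[0,0,0]},{"slide":[0,0,0],"angular":[0,0,0]}]' >/dev/null; 
python3 -c "
from goal import *
where(); chain([(1.6,0.7,0)])"
```

```text
t 17.03 O rail 1.66 0.05 1.36 tilt 0.0 yaw 170.44 roll -0.0 F rail [-0.4 -0.4 -6.3] w 0.229 q [-0.21  0.28  1.94 -0.    0.92 -1.61]
(1.6, 0.7, 0) slide [-0.002  0.002  0.026] ang [-0.    -0.     0.005]
```

Level now, and 1.4 mm above the land. I'll lower it gently until the rail takes the weight.

```bash
python3 -m creep '[{"slide":[0,0,0.025],"angular":[0,0,0]},{"slide":[0,0,0],"angular":[0,0,0]},{"slide":[0,0,0],"angular":[0,0,0]}]' >/dev/null; python3 -c "
from goal import *
where()"; python3 -m creep '[{"slide":[0,0,0.02],"angular":[0,0,0]},{"slide":[0,0,0],"angular":[0,0,0]},{"slide":[0,0,0],"angular":[0,0,0]}]' >/dev/null; python3 -c "
from goal import *
where()"
```

```text
t 17.28 O rail 1.42 0.07 0.66 tilt 0.0 yaw 170.44 roll -0.0 F rail [ 1.2 -0.8 -6.9] w 0.224 q [-0.21  0.28  1.94 -0.    0.92 -1.61]
t 17.53 O rail 1.55 0.07 0.1 tilt 0.01 yaw 170.44 roll -0.0 F rail [ 0.5  0.1 -6.3] w 0.221 q [-0.21  0.28  1.94 -0.    0.92 -1.61]
```

```bash
python3 -m creep '[{"slide":[0,0,0.015],"angular":[0,0,0]},{"slide":[0,0,0],"angular":[0,0,0]},{"slide":[0,0,0],"angular":[0,0,0]}]' >/dev/null; python3 -c "
from goal import *
where()"
```

```text
t 17.78 O rail 1.45 0.06 0.05 tilt -0.01 yaw 170.44 roll -0.0 F rail [ 0.7  0.8 -4.6] w 0.228 q [-0.21  0.28  1.94  0.    0.92 -1.61]
```

```bash
python3 -m creep '[{"slide":[0,0,0.015],"angular":[0,0,0]},{"slide":[0,0,0],"angular":[0,0,0]},{"slide":[0,0,0],"angular":[0,0,0]}]' >/dev/null; python3 -c "
from goal import *
where()"
```

```text
t 18.03 O rail 1.45 0.06 0.03 tilt -0.01 yaw 170.44 roll -0.0 F rail [4.  0.1 1.2] w 0.224 q [-0.21  0.28  1.94 -0.    0.92 -1.61]
```

Seated: z stopped at 0.03 mm and the vertical force went from −6.3 to +1.2 N. I'll release, let it settle, and look.

```bash
python3 -m creep '[{"slide":[0,0,0],"angular":[0,0,0]},{"slide":[0,0,0],"angular":[0,0,0]},{"slide":[0,0,0],"angular":[0,0,0]},{"slide":[0,0,0],"angular":[0,0,0]},{"slide":[0,0,0],"angular":[0,0,0]}]' 0; python3 -m creep '[{"slide":[0,0,-0.4],"angular":[0,0,0]},{"slide":[0,0,-0.8],"angular":[0,0,0]},{"slide":[0,0,-1],"angular":[0,0,0]},{"slide":[0,0,-1],"angular":[0,0,0]},{"slide":[0,0,-1],"angular":[0,0,0]}]'; python3 -m creep '[{"slide":[0,0,-0.5],"angular":[0,0,0]},{"slide":[0,0,0],"angular":[0,0,0]},{"slide":[0,0,0],"angular":[0,0,0]}]'; python3 -c "
from goal import *
where();grab('wrist','w5'); grab('side','s5')
p=np.load('pics/s5_p.npy')
c=cv2.resize(p[170:290,200:370],None,fx=4.5,fy=4.5,interpolation=cv2.INTER_CUBIC);cv2.imwrite('pics/s5c.png',c[:,:,::-1])"
```

```text
time: 18.45
tool_pos: [0.5848, -0.0997, 0.2258]
tcp_rot: [0.262, 3.13, -0.0]
wrist_force: [-0.3, -0.1, -0.7]
width: 0.497
time: 18.87
tool_pos: [0.5844, -0.0996, 0.3321]
tcp_rot: [0.262, 3.131, -0.0]
wrist_force: [0.7, -0.3, 0.8]
width: 0.505
time: 19.12
tool_pos: [0.5846, -0.0997, 0.3437]
tcp_rot: [0.262, 3.129, -0.0]
wrist_force: [-1.3, -1.0, -0.7]
width: 0.499
t 19.12 O rail 0.97 0.1 117.75 tilt -0.11 yaw 170.44 roll -0.01 F rail [ 1.2  1.2 -0.7] w 0.499 q [-0.21  0.16  1.85 -0.    1.13 -1.61]
```

View pics/w5.png

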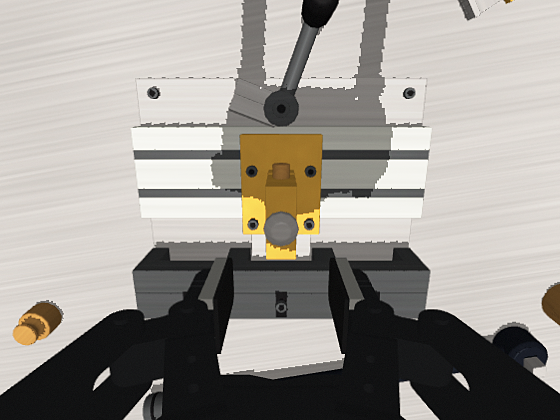

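View pics/s5c.png

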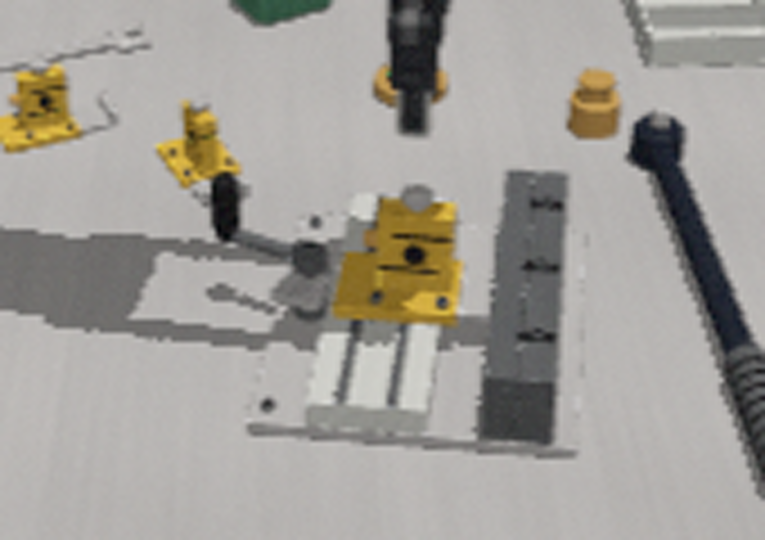

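The wrist view shows the fixture flat in the middle slot (plate 240–322 × 135–234 px, tongue running under the strip, hub at (281,108)). The side view agrees. I'll check its flatness numerically and work out the lever path.

```bash
cat > lev.py <<'E'
from goal import *
HUB=R0+72*RX
def knob(phi): # lever angle rad -> world mm
    a=-np.radians(25)+phi; return HUB+65*(np.cos(a)*RX+np.sin(a)*RY)
def heading(phi): return 170.42-25+np.degrees(phi)-180   # tool x heading so that jaws (tool y) lie along the tangent
E
python3 - <<'E'
from lev import *
m=imaging.camera_model('wrist'); d=np.load('pics/w5_d.npy');T=np.load('pics/w5_T.npy');p=np.load('pics/w5_p.npy')
C=cloud(m,T,d)*1000; D=C-R0; X=D@RX; Y=D@RY; Z=D[...,2]
for v in (140,150,160,200,215,228): print(v,[ (round(X[v,u],1),round(Y[v,u],1),round(Z[v,u],2)) for u in (245,262,316)])
print('land z',np.nanmedian(Z[135:148,150:200]), np.nanmedian(Z[135:148,370:420]))
h=(Z>34)&(Z<39)&(np.abs(X-72)<15)&(np.abs(Y)<15); print('hub',X[h].mean(),Y[h].mean(),h.sum())
pl=(Z>8)&(Z<14)&(X>20)&(X<60)&(np.abs(Y)<40); print('toe edge X',np.nanpercentile(X[pl],99.5),'Y',np.nanpercentile(Y[pl],[0.5,99.5]))
k=knob(.08); print('knob',k[:2], 'HUB',HUB[:2])
rel([k[0]/1000,k[1]/1000,.30],170.44)
E
```

```text
140 [(np.float64(48.5), np.float64(26.9), np.float64(11.81)), (np.float64(48.4), np.float64(13.8), np.float64(11.32)), (np.float64(48.5), np.float64(-27.8), np.float64(11.21))]
150 [(np.float64(40.8), np.float64(27.1), np.float64(11.69)), (np.float64(40.8), np.float64(14.0), np.float64(11.04)), (np.float64(40.8), np.float64(-28.1), np.float64(10.87))]
160 [(np.float64(33.0), np.float64(27.4), np.float64(11.39)), (np.float64(33.1), np.float64(14.0), np.float64(12.06)), (np.float64(33.0), np.float64(-28.2), np.float64(11.4))]
200 [(np.float64(0.7), np.float64(28.3), np.float64(11.79)), (np.float64(0.6), np.float64(14.5), np.float64(11.54)), (np.float64(0.4), np.float64(-29.3), np.float64(10.52))]
215 [(np.float64(-12.3), np.float64(28.7), np.float64(10.94)), (np.float64(-12.3), np.float64(14.8), np.float64(11.04)), (np.float64(-12.1), np.float64(-29.6), np.float64(11.47))]
228 [(np.float64(-23.4), np.float64(29.0), np.float64(11.72)), (np.float64(-23.6), np.float64(14.9), np.float64(11.16)), (np.float64(-23.5), np.float64(-29.9), np.float64(11.4))]
land z 1.1421907449567783 1.255854051543631
hub 72.02572377523579 -0.5568198444515124 243
toe edge X 52.26578849217833 Y [-32.0341079   31.07941222]
knob [459.2021938  -55.46196522] HUB [515.49592234 -87.95836697]
t 19.2167 slide mm [130.01  22.74  41.51] shares [5.2   0.91  1.661] turn deg [ 0.01 -0.16  0.  ] shares [ 0.002 -0.041  0.   ] F [-0.3  0.5  0.1] w 0.498
```

Flat: the plate is 10.1 mm above the land from toe to heel. Now I'll go over the knob and turn the wrist so the jaws lie along the lever's tangent.

```bash
python3 -m creep '[{"slide":[0.5,0.1,0],"angular":[0,0,0]},{"slide":[1,0.17,0],"angular":[0,0,0]},{"slide":[1,0.17,0],"angular":[0,0,0]},{"slide":[1,0.17,0],"angular":[0,0,0]},{"slide":[1,0.17,0],"angular":[0,0,0]}]' 0.36 > /dev/null; python3 -m creep '[{"slide":[0.5,0.1,0],"angular":[0,0,0]},{"slide":[0.2,0.03,0],"angular":[0,0,0.5]},{"slide":[0,0,0],"angular":[0,0,1]},{"slide":[0,0,0],"angular":[0,0,1]},{"slide":[0,0,0],"angular":[0,0,1]}]';python3 -m creep '[{"slide":[0,0,0],"angular":[0,0,1]},{"slide":[0,0,0],"angular":[0,0,1]},{"slide":[0,0,0],"angular":[0,0,1]},{"slide":[0,0,0],"angular":[0,0,1]},{"slide":[0,0,0],"angular":[0,0,1]}]'; python3 -c "
from lev import *
where()"
```

```text
time: 20.05
tool_pos: [0.459, -0.0554, 0.3407]
tcp_rot: [-0.646, -3.071, 0.0]
wrist_force: [-0.3, -0.3, -0.3]
width: 0.319
time: 20.47
tool_pos: [0.4592, -0.0555, 0.3406]
tcp_rot: [-1.169, -2.911, 0.001]
wrist_force: [-0.0, 0.1, 0.5]
width: 0.322
t 20.47 O rail 133.34 -22.36 114.58 tilt 0.21 yaw 136.24 roll -0.14 F rail [ 0.  -0.1  0.5] w 0.322 q [-0.17 -0.09  2.11  0.    1.13 -0.98]
```

```bash
A='x'; python3 -m creep '[{"slide":[0,0,0],"angular":[0,0,1]},{"slide":[0,0,0],"angular":[0,0,1]},{"slide":[0,0,0],"angular":[0,0,1]},{"slide":[0,0,0],"angular":[0,0,1]},{"slide":[0,0,0],"angular":[0,0,1]}]' >/dev/null; python3 -m creep '[{"slide":[0,0,0],"angular":[0,0,1]},{"slide":[0,0,0],"angular":[0,0,1]},{"slide":[0,0,0],"angular":[0,0,1]},{"slide":[0,0,0],"angular":[0,0,1]},{"slide":[0,0,0],"angular":[0,0,1]}]' >/dev/null; python3 -m creep '[{"slide":[0,0,0],"angular":[0,0,1]},{"slide":[0,0,0],"angular":[0,0,1]},{"slide":[0,0,0],"angular":[0,0,1]},{"slide":[0,0,0],"angular":[0,0,1]},{"slide":[0,0,0],"angular":[0,0,1]}]' >/dev/null; python3 -m creep '[{"slide":[0,0,0],"angular":[0,0,1]},{"slide":[0,0,0],"angular":[0,0,1]},{"slide":[0,0,0],"angular":[0,0,1]},{"slide":[0,0,0],"angular":[0,0,1]},{"slide":[0,0,0],"angular":[0,0,1]}]'
```

```text
time: 22.13
tool_pos: [0.4592, -0.0555, 0.3406]
tcp_rot: [-2.768, -1.479, 0.005]
wrist_force: [0.1, -0.2, 0.9]
width: 0.315
```

```bash
python3 -m creep '[{"slide":[0,0,0],"angular":[0,0,1]},{"slide":[0,0,0],"angular":[0,0,1]},{"slide":[0,0,0],"angular":[0,0,1]},{"slide":[0,0,0],"angular":[0,0,1]},{"slide":[0,0,0],"angular":[0,0,1]}]' >/dev/null; python3 -m creep '[{"slide":[0,0,0],"angular":[0,0,1]},{"slide":[0,0,0],"angular":[0,0,1]},{"slide":[0,0,0],"angular":[0,0,1]},{"slide":[0,0,0],"angular":[0,0,1]},{"slide":[0,0,0],"angular":[0,0,1]}]' >/dev/null; python3 -m creep '[{"slide":[0,0,0],"angular":[0,0,1]},{"slide":[0,0,0],"angular":[0,0,1]},{"slide":[0,0,0],"angular":[0,0,1]},{"slide":[0,0,0],"angular":[0,0,1]},{"slide":[0,0,0],"angular":[0,0,1]}]' >/dev/null; python3 -m creep '[{"slide":[0,0,0],"angular":[0,0,1]},{"slide":[0,0,0],"angular":[0,0,1]},{"slide":[0,0,0],"angular":[0,0,1]},{"slide":[0,0,0],"angular":[0,0,1]},{"slide":[0,0,0],"angular":[0,0,1]}]' >/dev/null;  python3 -m creep '[{"slide":[0,0,0],"angular":[0,0,1]},{"slide":[0,0,0],"angular":[0,0,0.6]},{"slide":[0,0,0],"angular":[0,0,0]},{"slide":[0,0,0],"angular":[0,0,0]}]'; python3 -c "
from lev import *
where(); k=knob(.08)/1000; rel([k[0],k[1],.239],heading(.08)); grab('wrist','w6')"
```

```text
time: 24.13
tool_pos: [0.4595, -0.0555, 0.3412]
tcp_rot: [3.035, -0.81, -0.005]
wrist_force: [-0.2, -0.3, -0.2]
width: 0.324
t 24.13 O rail 133.78 -22.83 115.2 tilt -0.18 yaw 330.11 roll 0.06 F rail [ 0.1  0.4 -0.2] w 0.324 q [-0.17 -0.09  2.11  0.    1.13  1.92]
t 24.1333 slide mm [ 7.000e-02 -5.000e-02  1.022e+02] shares [ 3.000e-03 -2.000e-03  4.088e+00] turn deg [0.06 0.18 0.11] shares [0.016 0.045 0.028] F [-0.2 -0.3 -0.2] w 0.324
```

View pics/w6.png

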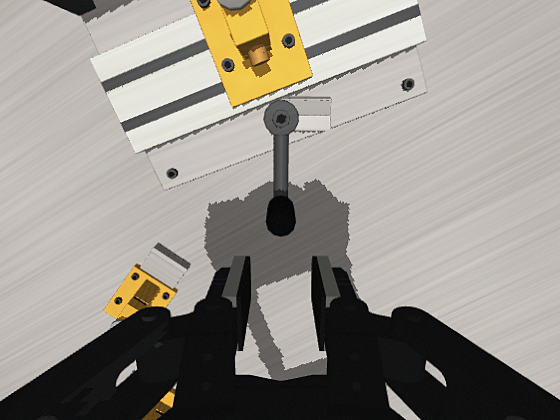

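The handle is aligned with the view: knob at (281,215), jaw gap 250–313 centred on 281. I'll check the knob centre in tool axes before going down.

```bash
python3 - <<'E'
from goal import *
m=imaging.camera_model('wrist'); T=m['tool_from_camera']; d=np.load('pics/w6_d.npy'); C=cloud(m,T,d)*1000
b=C[190:240,262:300].reshape(-1,3); print(np.nanmin(b[:,2])); k=b[(b[:,2]>232)&(b[:,2]<247)]; print(len(k),k.mean(0),cv2.minEnclosingCircle(k[:,:2].astype(np.float32)))
E
```

```text
238.67263695929466
650 [  1.66531273  -1.04637511 241.68227867] ((0.4468056559562683, -1.103258728981018), 9.727340698242188)
```

```bash
python3 -m creep '[{"slide":[0.02,-0.05,0.4],"angular":[0,0,0]},{"slide":[0,0,0.8],"angular":[0,0,0]},{"slide":[0,0,0.8],"angular":[0,0,0]},{"slide":[0,0,0.6],"angular":[0,0,0]},{"slide":[0,0,0],"angular":[0,0,0]}]'; python3 -m creep '[{"slide":[0,0,0.7],"angular":[0,0,0]},{"slide":[0,0,0.5],"angular":[0,0,0]},{"slide":[0,0,0.35],"angular":[0,0,0]},{"slide":[0,0,0],"angular":[0,0,0]},{"slide":[0,0,0],"angular":[0,0,0]}]'; python3 -c "
from lev import *
where();grab('wrist','w7')"
```

```text
time: 24.6
tool_pos: [0.459, -0.0544, 0.2736]
tcp_rot: [3.034, -0.811, -0.012]
wrist_force: [-1.4, -0.6, -0.2]
width: 0.319
time: 25.02
tool_pos: [0.4611, -0.0548, 0.2391]
tcp_rot: [3.035, -0.812, -0.001]
wrist_force: [1.8, -0.1, 0.4]
width: 0.324
t 25.02 O rail 131.78 -23.84 13.1 tilt -0.04 yaw 330.05 roll 0.01 F rail [-1.8 -0.2  0.4] w 0.324 q [-0.17  0.04  2.2   0.    0.91  1.92]
```

View pics/w7.png

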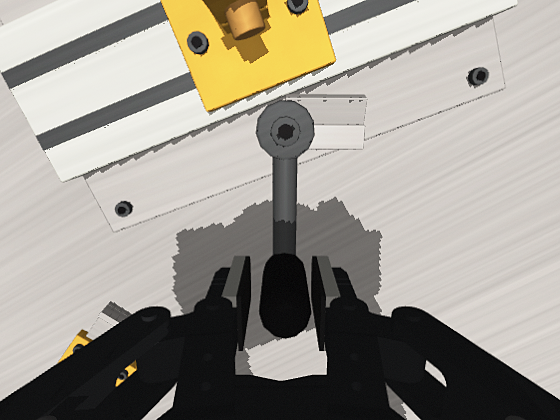

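The knob (285,295) is caged between the pads. Now I'll swing along the arc (radius 65 mm).

```bash
python3 -m creep '[{"slide":[0.003,0.09,0],"angular":[0,0,-0.5]},{"slide":[0.006,0.181,0],"angular":[0,0,-1]},{"slide":[0.006,0.181,0],"angular":[0,0,-1]},{"slide":[0.006,0.181,0],"angular":[0,0,-1]},{"slide":[0.006,0.181,0],"angular":[0,0,-1]}]'; cat >> lev.py <<'E'
def lwhere():
    s=bot.read_state(); g=s['tool_pos']*1000-HUB; a=np.degrees(np.arctan2(g@RY,g@RX))+25; Rc=R.from_rotvec(s['tcp_rot']); x=Rc.apply([1,0,0]); yaw=np.degrees(np.arctan2(x[1],x[0]))
    F=Rc.inv().apply(s['wrist_force']); print('t',round(s['time'],2),'arc deg',a.round(1),'r',np.hypot(g@RX,g@RY).round(1),'yaw-err',((yaw-(170.42-25+a-180)+180)%360-180).round(1),'z',s['tool_pos'][2].round(4),'F tool',F.round(1),'q6',s['q'][5].round(2),'w',round(s['width'],3))
E
python3 -c "
from lev import *
lwhere()"
```

```text
time: 25.48
tool_pos: [0.4544, -0.0736, 0.2405]
tcp_rot: [-3.124, 0.322, -0.003]
wrist_force: [-0.4, 3.2, 0.2]
width: 0.324
t 25.48 arc deg 21.4 r 62.8 yaw-err 1.5 z 0.2405 F tool [-1.  -3.  -0.2] q6 1.56 w 0.324
```

```bash
python3 -m creep '[{"slide":[-0.01,0.181,0],"angular":[0,0,-1]},{"slide":[-0.01,0.181,0],"angular":[0,0,-1]},{"slide":[-0.01,0.181,0],"angular":[0,0,-1]},{"slide":[0,0.181,0],"angular":[0,0,-1]},{"slide":[0.006,0.181,0],"angular":[0,0,-1]}]' >/dev/null; python3 -c "
from lev import *
lwhere()"; python3 -m creep '[{"slide":[0.006,0.181,0],"angular":[0,0,-1]},{"slide":[0.006,0.181,0],"angular":[0,0,-1]},{"slide":[0.006,0.181,0],"angular":[0,0,-1]},{"slide":[0.006,0.181,0],"angular":[0,0,-1]},{"slide":[0,0,0],"angular":[0,0,0]}]' >/dev/null; python3 -c "
from lev import *
lwhere(); grab('side','s8'); grab('wrist','w8')"
```

```text
t 25.9 arc deg 42.0 r 63.5 yaw-err 0.8 z 0.2406 F tool [ 1.6 -1.7  0.2] q6 1.16 w 0.318
t 26.32 arc deg 58.6 r 63.5 yaw-err 0.1 z 0.2405 F tool [ 0.6 -1.  -0.6] q6 0.85 w 0.318
```

View pics/w8.png

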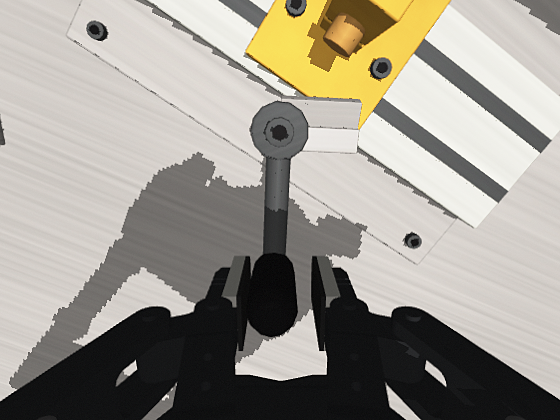

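The lever is at about 56° and the blade is just reaching the toe (the knob at (270,295) rests on the trailing pad). Slower from here.

```bash
python3 -m creep '[{"slide":[0,0.091,0],"angular":[0,0,-0.5]},{"slide":[0,0.091,0],"angular":[0,0,-0.5]},{"slide":[0,0.091,0],"angular":[0,0,-0.5]},{"slide":[0,0.091,0],"angular":[0,0,-0.5]},{"slide":[0,0.091,0],"angular":[0,0,-0.5]}]' >/dev/null; python3 -c "
from lev import *
lwhere()"; python3 -m creep '[{"slide":[0,0.091,0],"angular":[0,0,-0.5]},{"slide":[0,0.091,0],"angular":[0,0,-0.5]},{"slide":[0,0.091,0],"angular":[0,0,-0.5]},{"slide":[0,0.091,0],"angular":[0,0,-0.5]},{"slide":[0,0.091,0],"angular":[0,0,-0.5]}]' >/dev/null; python3 -c "
from lev import *
lwhere()"
```

```text
t 26.83 arc deg 67.7 r 63.8 yaw-err 0.9 z 0.2398 F tool [ 2.3 -4.8 -2.3] q6 0.66 w 0.317
t 27.25 arc deg 77.7 r 64.0 yaw-err 0.9 z 0.2395 F tool [ 2.3 -4.4 -3.6] q6 0.48 w 0.321
```

```bash
python3 -m creep '[{"slide":[0,0.091,0],"angular":[0,0,-0.5]},{"slide":[0,0.091,0],"angular":[0,0,-0.5]},{"slide":[0,0.091,0],"angular":[0,0,-0.5]},{"slide":[0,0.091,0],"angular":[0,0,-0.5]},{"slide":[0,0.091,0],"angular":[0,0,-0.5]}]' >/dev/null; python3 -c "
from lev import *
lwhere()"; python3 -m creep '[{"slide":[0,0.091,0],"angular":[0,0,-0.5]},{"slide":[0,0.091,0],"angular":[0,0,-0.5]},{"slide":[0,0.091,0],"angular":[0,0,-0.5]},{"slide":[0,0.091,0],"angular":[0,0,-0.5]},{"slide":[0,0,0],"angular":[0,0,0]}]' >/dev/null; python3 -c "
from lev import *
lwhere()
grab('wrist','w9')"
```

```text
t 27.67 arc deg 87.7 r 64.1 yaw-err 0.9 z 0.2393 F tool [ 2.  -4.6 -1.6] q6 0.29 w 0.319
t 28.08 arc deg 96.0 r 64.3 yaw-err 0.6 z 0.2392 F tool [ 1.3 -3.  -2. ] q6 0.15 w 0.319
```

View pics/w9.png

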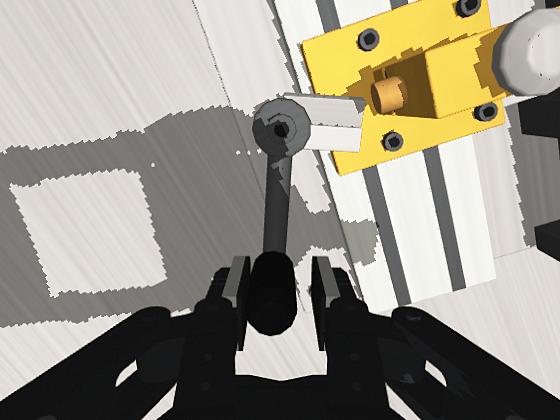

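The blade is riding on the toe. On towards the stop, watching the force.

```bash
python3 -m creep '[{"slide":[0,0.091,0],"angular":[0,0,-0.5]},{"slide":[0,0.091,0],"angular":[0,0,-0.5]},{"slide":[0,0.091,0],"angular":[0,0,-0.5]},{"slide":[0,0.091,0],"angular":[0,0,-0.5]},{"slide":[0,0.091,0],"angular":[0,0,-0.5]}]' >/dev/null; python3 -c "
from lev import *
lwhere()"; python3 -m creep '[{"slide":[0,0.091,0],"angular":[0,0,-0.5]},{"slide":[0,0.091,0],"angular":[0,0,-0.5]},{"slide":[0,0.091,0],"angular":[0,0,-0.5]},{"slide":[0,0,0],"angular":[0,0,0]}]' >/dev/null; python3 -c "
from lev import *
lwhere()"
```

```text
t 28.55 arc deg 105.9 r 64.5 yaw-err 0.7 z 0.239 F tool [ 2.1 -4.2 -2.1] q6 -0.03 w 0.321
t 28.88 arc deg 112.2 r 64.7 yaw-err 0.4 z 0.2389 F tool [ 1.5 -3.3 -0.4] q6 -0.13 w 0.317
```

```bash
python3 -m creep '[{"slide":[0,0.06,0],"angular":[0,0,-0.25]},{"slide":[0,0.06,0],"angular":[0,0,-0.25]},{"slide":[0,0.03,0],"angular":[0,0,0]},{"slide":[0,0,0],"angular":[0,0,0]}]' >/dev/null; python3 -c "
from lev import *
lwhere()"
```

```text
t 29.22 arc deg 115.8 r 65.0 yaw-err -1.2 z 0.239 F tool [ 2.  -3.8  0.9] q6 -0.17 w 0.319
```

```bash
python3 -m creep '[{"slide":[0.01,0.04,0],"angular":[0,0,0]},{"slide":[0,0.04,0],"angular":[0,0,0]},{"slide":[0,0,0],"angular":[0,0,0]}]' >/dev/null; python3 -c "
from lev import *
lwhere()"
```

```text
t 29.47 arc deg 117.7 r 65.2 yaw-err -3.0 z 0.239 F tool [-0.3 -4.   1. ] q6 -0.16 w 0.318
```

```bash
python3 -m creep '[{"slide":[0.01,0.04,0],"angular":[0,0,0]},{"slide":[0,0.02,0],"angular":[0,0,0]},{"slide":[0,0,0],"angular":[0,0,0]}]' >/dev/null; python3 -c "
from lev import *
lwhere()"
```

```text
t 29.72 arc deg 118.3 r 65.2 yaw-err -3.6 z 0.2389 F tool [-3.5 -8.1 -2. ] q6 -0.16 w 0.324
```

```bash
python3 -m creep '[{"slide":[0,0.03,0],"angular":[0,0,0]},{"slide":[0,0,0],"angular":[0,0,0]},{"slide":[0,0,0],"angular":[0,0,0]}]' >/dev/null; python3 -c "
from lev import *
lwhere(); m,T,p,d=grab('wrist','w10'); t=m['tool_from_camera']
C=cloud(m,T,d)*1000
D=C-R0;X=D@RX;Y=D@RY;Z=D[...,2]
b=(np.abs(Z-23.5-5)<4)&(np.hypot(X-72,Y)>16)&(np.hypot(X-72,Y)<52)&(X>62)&(Y>0)
print(b.sum(), np.degrees(np.arctan2(np.median(Y[b]),np.median(X[b])-72)))"
```

```text
t 29.97 arc deg 118.5 r 65.2 yaw-err -3.8 z 0.2388 F tool [-3.  -9.  -3.5] q6 -0.16 w 0.322
1852 89.65556449140844
```

View pics/w10.png

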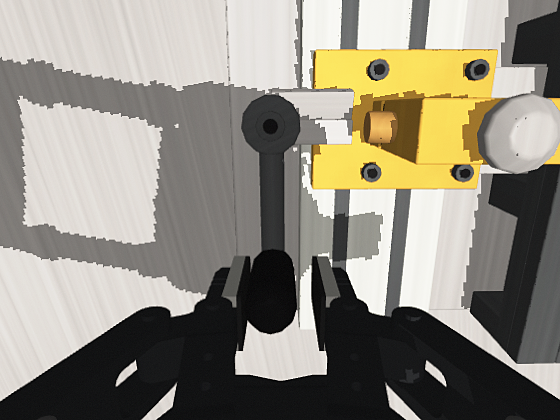

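The handle now measures 89.7° from rail +x, i.e. the 2.0 rad stop, and the force rises while the position stalls. I'll centre the jaws clear of the knob and lift straight up.

```bash
python3 -m creep '[{"slide":[0,-0.12,0],"angular":[0,0,0]},{"slide":[0,-0.07,0],"angular":[0,0,0]},{"slide":[0,0,0],"angular":[0,0,0]},{"slide":[0,0,0],"angular":[0,0,0]}]' >/dev/null; python3 -c "
from lev import *
lwhere()"; python3 -m creep '[{"slide":[0,0,-0.3],"angular":[0,0,0]},{"slide":[0,0,-0.7],"angular":[0,0,0]},{"slide":[0,0,-1],"angular":[0,0,0]},{"slide":[0,0,-1],"angular":[0,0,0]},{"slide":[0,0,-1],"angular":[0,0,0]}]' >/dev/null;  python3 -m creep '[{"slide":[-0.5,0,-1],"angular":[0,0,0]},{"slide":[-0.5,0,-0.5],"angular":[0,0,0]},{"slide":[0,0,0],"angular":[0,0,0]},{"slide":[0,0,0],"angular":[0,0,0]}]'; python3 - <<'E'
from lev import *
lwhere(); grab('side','s11'); grab('top','t11')
m,T,p,d=grab('wrist','w11'); C=cloud(m,T,d)*1000
D=C-R0;X=D@RX;Y=D@RY;Z=D[...,2]
b=(np.abs(Z-28.5)<4)&(np.hypot(X-72,Y)>16)&(np.hypot(X-72,Y)<52)&(X>62)&(Y>0)
print(b.sum(), np.degrees(np.arctan2(np.median(Y[b]),np.median(X[b])-72)))
k=(Z>67)&(Z<73)&(np.hypot(X-72,Y)<90)&(Y>40); print('knob',k.sum(),X[k].mean(),Y[k].mean(), 'lever rad',np.radians(25)+np.arctan2(Y[k].mean(),X[k].mean()-72))
for y in (-25,20): 
  for x0 in (-20,0,45):
    q=(np.abs(X-x0)<3)&(np.abs(Y-y)<4)&(Z<16); print(x0,y,np.nanmedian(Z[q]).round(2))
q=(np.abs(X-40)<8)&(np.abs(np.abs(Y)-80)<10); print('land',np.nanmedian(Z[q]))
pl=(Z>8)&(Z<14)&(X>20)&(X<60)&(np.abs(Y)<40); print('toe edge X',np.nanpercentile(X[pl],99.5),'Y',np.nanpercentile(Y[pl],[0.5,99.5]))
p=np.load('pics/s11_p.npy')
c=cv2.resize(p[150:290,200:370],None,fx=4,fy=4,interpolation=cv2.INTER_CUBIC);cv2.imwrite('pics/s11c.png',c[:,:,::-1])
E
```

```text
t 30.35 arc deg 116.3 r 64.5 yaw-err -1.7 z 0.24 F tool [0.1 0.4 0. ] q6 -0.16 w 0.322
time: 31.1
tool_pos: [0.5011, -0.1769, 0.3773]
tcp_rot: [2.406, 2.017, 0.002]
wrist_force: [-0.1, 0.2, -0.8]
width: 0.322
t 31.1 arc deg 115.4 r 90.1 yaw-err -0.9 z 0.3773 F tool [ 0.2 -0.2  0.8] q6 -0.21 w 0.322
640 90.07703663786232
knob 469 72.24540930863144 63.8800476839596 lever rad 2.0032869378814975
-20 -25 15.41
0 -25 10.91
45 -25 11.04
-20 20 11.94
0 20 11.18
45 20 10.97
land 226.65992161197772
toe edge X 52.85400857889983 Y [-32.24172033  31.11782123]
```

View pics/w11.png

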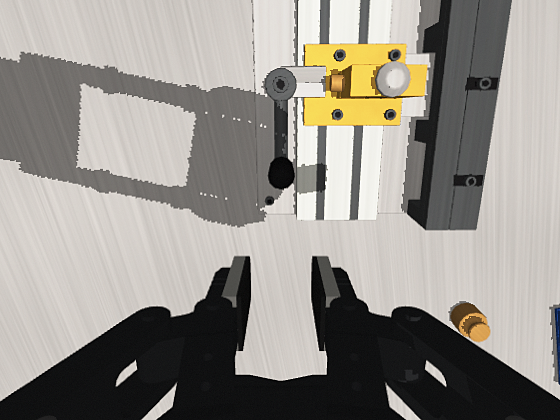

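View pics/s11c.png

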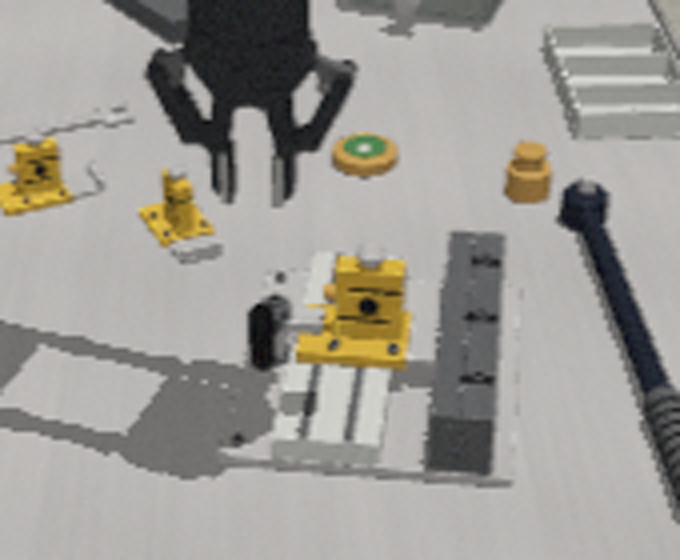

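View pics/t11.png

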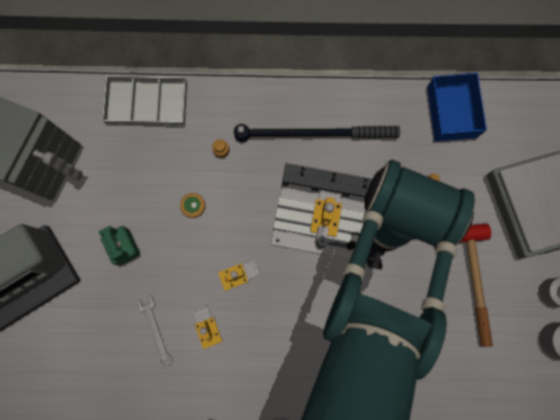

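In the last pictures the fixture lies flat in the middle slot with the blade on its toe at (325,82) and the knob closed at (281,173). The arm is clear of everything, and the bystanders the arm doesn't hide are where they started. Handing in.

```bash
python3 -c "
from workcell import order
print(order.finish_job())"
```

```text
the job is handed in; nothing more can be done
None
```

The yellow load cell fixture is mounted flat in the middle slot and the cam lever is closed to its stop. I handed in at about 31 s of the 72 s allowed.

- **Insertion:** I gripped the largest of the three fixtures and carried it to the rail with the toe raised 32°. Feeling in 0.6–1 mm steps, it met the slot's back wall at about 3.6 N. That puts the strip at about 9.6 mm, against the 9.5 mm I had estimated from the camera.
- **Seating:** I backed off, turned it down flat in small steps and lowered it until the rail took the weight. The force readings between moves showed at most about 4 N of contact with the rail.
- **Locking:** I swung the lever round with the knob held loosely between the jaws. It took about 5 N along the way and stopped with about 9 N at the end.

**Last checks**
- The lever read 2.003 rad, against 2.0 at the stop.
- The plate stood 10.1 mm above the land from toe to heel before the lever was closed. Afterwards the toe and middle still read the same height.
- The robot was touching nothing.
- In the top view the bystanders looked unmoved, though the arm partly hid one brass weight and the mallet.

**Checks that failed or disagreed**
- The final land-height sample picked up the gripper and was useless, so I relied on the value measured before locking.
- One final heel sample was spoiled, reading 15.4 mm, probably from mixed pixels at the plate's edge.
- The wrist camera and the arm disagreed by about 0.7 mm sideways. I corrected for that before going into the groove.

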